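# Drive the spring pins of a batch of clevis joints

## Task

Pin up the clevis joints lying on the rubber mat: first seat every one of them flat in a pocket of the pinning jig, pin standing up, and when all are in, drive every pin down flush with the fork using the mallet (never push a pin with the gripper). Then put the mallet back in its cradle the way it lay and lay the finished joints flat in the green tray, one to a compartment and lined up with the tray's sides. Do not disturb the other things on the bench.

Things in the scene. Friction and masses are not known exactly. Their poses are not given: they have to be found in the camera images.
- clevis1: A clevis: blue fork block 44 (its x) x 36 (y) x 30 mm high, a 12 mm dia. rod stub 23 mm out of its +x end at mid-height (so x -22 to +45 mm), pin through its top. 0.2 to 0.33 kg. At the start on the black mat (fixed, 220 x 215 x 3 mm). Origin: on the underside, below the pin, middle of the fork; z up when the pin stands up. None if absent.
- pin1 (a joint): How far the spring pin of clevis1 is driven, m: 0 = top 16 mm proud of the fork (46 mm above its underside), 0.016 = flush. Slotted spring-steel pin, 9 mm dia., upright in the middle of the fork, gripping its bore by its own spring: takes about 8 N to move, stays where left. Starts 13 to 16 mm proud.
- clevis2: A clevis: blue fork block 44 (its x) x 36 (y) x 30 mm high, a 12 mm dia. rod stub 23 mm out of its +x end at mid-height (so x -22 to +45 mm), pin through its top. 0.2 to 0.33 kg. At the start on the black mat (fixed, 220 x 215 x 3 mm). Origin: on the underside, below the pin, middle of the fork; z up when the pin stands up. None if absent.
- pin2 (a joint): How far the spring pin of clevis2 is driven, m: 0 = top 16 mm proud of the fork (46 mm above its underside), 0.016 = flush. Slotted spring-steel pin, 9 mm dia., upright in the middle of the fork, gripping its bore by its own spring: takes about 8 N to move, stays where left. Starts 13 to 16 mm proud.
- clevis3: A clevis: blue fork block 44 (its x) x 36 (y) x 30 mm high, a 12 mm dia. rod stub 23 mm out of its +x end at mid-height (so x -22 to +45 mm), pin through its top. 0.2 to 0.33 kg. At the start on the black mat (fixed, 220 x 215 x 3 mm). Origin: on the underside, below the pin, middle of the fork; z up when the pin stands up. None if absent.
- pin3 (a joint): How far the spring pin of clevis3 is driven, m: 0 = top 16 mm proud of the fork (46 mm above its underside), 0.016 = flush. Slotted spring-steel pin, 9 mm dia., upright in the middle of the fork, gripping its bore by its own spring: takes about 8 N to move, stays where left. Starts 13 to 16 mm proud.
- clevis4: A clevis: blue fork block 44 (its x) x 36 (y) x 30 mm high, a 12 mm dia. rod stub 23 mm out of its +x end at mid-height (so x -22 to +45 mm), pin through its top. 0.2 to 0.33 kg. At the start on the black mat (fixed, 220 x 215 x 3 mm). Origin: on the underside, below the pin, middle of the fork; z up when the pin stands up. None if absent.
- pin4 (a joint): How far the spring pin of clevis4 is driven, m: 0 = top 16 mm proud of the fork (46 mm above its underside), 0.016 = flush. Slotted spring-steel pin, 9 mm dia., upright in the middle of the fork, gripping its bore by its own spring: takes about 8 N to move, stays where left. Starts 13 to 16 mm proud.
- pocket1 (a point): Centre of the steel floor of jig pocket 1, 12 mm above the bench. Jig: fixed plywood base 100 (x) x 316 (y) x 12 mm, 4 pockets in a row along y, 78 mm apart. Pocket 50 (x) x 42 (y) mm, framed by dark wooden rails 8 mm high: 3 mm play all round a fork, either way round (the rod stub passes above the rails). Axes: the jig's, z up.
- pocket2 (a point): Centre of the steel floor of jig pocket 2, 12 mm above the bench. Jig: fixed plywood base 100 (x) x 316 (y) x 12 mm, 4 pockets in a row along y, 78 mm apart. Pocket 50 (x) x 42 (y) mm, framed by dark wooden rails 8 mm high: 3 mm play all round a fork, either way round (the rod stub passes above the rails). Axes: the jig's, z up.
- pocket3 (a point): Centre of the steel floor of jig pocket 3, 12 mm above the bench. Jig: fixed plywood base 100 (x) x 316 (y) x 12 mm, 4 pockets in a row along y, 78 mm apart. Pocket 50 (x) x 42 (y) mm, framed by dark wooden rails 8 mm high: 3 mm play all round a fork, either way round (the rod stub passes above the rails). Axes: the jig's, z up.
- pocket4 (a point): Centre of the steel floor of jig pocket 4, 12 mm above the bench. Jig: fixed plywood base 100 (x) x 316 (y) x 12 mm, 4 pockets in a row along y, 78 mm apart. Pocket 50 (x) x 42 (y) mm, framed by dark wooden rails 8 mm high: 3 mm play all round a fork, either way round (the rod stub passes above the rails). Axes: the jig's, z up.
- cell1 (a point): Centre of the floor of tray compartment 1, 4 mm above the bench. Tray: green, fixed, 212 (x) x 144 (y) x 12 mm high, walls and floor 4 mm thick (walls 8 mm above the floor), one dividing wall each way: 2 x 2 compartments of 100 (x) x 66 (y) mm inside, room for one clevis each, lying along x. Axes: the tray's, z up.
- cell2 (a point): Centre of the floor of tray compartment 2, 4 mm above the bench. Tray: green, fixed, 212 (x) x 144 (y) x 12 mm high, walls and floor 4 mm thick (walls 8 mm above the floor), one dividing wall each way: 2 x 2 compartments of 100 (x) x 66 (y) mm inside, room for one clevis each, lying along x. Axes: the tray's, z up.
- cell3 (a point): Centre of the floor of tray compartment 3, 4 mm above the bench. Tray: green, fixed, 212 (x) x 144 (y) x 12 mm high, walls and floor 4 mm thick (walls 8 mm above the floor), one dividing wall each way: 2 x 2 compartments of 100 (x) x 66 (y) mm inside, room for one clevis each, lying along x. Axes: the tray's, z up.
- cell4 (a point): Centre of the floor of tray compartment 4, 4 mm above the bench. Tray: green, fixed, 212 (x) x 144 (y) x 12 mm high, walls and floor 4 mm thick (walls 8 mm above the floor), one dividing wall each way: 2 x 2 compartments of 100 (x) x 66 (y) mm inside, room for one clevis each, lying along x. Axes: the tray's, z up.
- mallet: Mallet, about 0.4 kg. Head: upright cylinder, 40 mm dia., 72 tall; orange faces, flat 24 mm in the middle, then bevelled 2.5 mm to the rim. Handle: wood bar 20 wide (y) x 26 high (z) mm, level, from the head to -x, axis 36 mm above the lower face, tail 176 mm from the head's axis. Grip it 42 mm behind the head's axis (mass centre 15 mm behind). Origin: centre of the lower (striking) face; z up.
- mallet_seat (a point): Where the mallet's origin rests on its cradle, axes as the mallet's then. Cradle: wood, fixed; plate x -185 to +30 mm, 64 wide, 6 mm thick (seat 6 mm above the bench). The handle's tail lies in a notched post at x = -145 mm (26 long in x, 50 wide): notch 28 mm wide, floor 29 mm and cheek tops 45 mm above the bench.
- glue: Bystander: white glue bottle, 52 mm dia., 150 mm tall. Origin: centre of the underside.
- screw_tin: Bystander: red tin of screws, 72 mm dia., 80 mm tall. Origin: centre of the underside.
- fuse_box: Bystander: yellow box, 70 x 120 x 45 mm. Origin: centre of the underside.
Things that resemble listed ones, but are neither listed nor needed, are in the scene too. Leave any red look-alike of the clevis3 alone. What is shaped like the clevis4 but white is not meant.

How it is judged:
On the way, in this order (a step that is already met when the one before it is completed fails the run):
1. every clevis joint lies seated in a jig pocket, its pin still standing proud (((horizontal distance between clevis1 and pocket1 below 0.006 m and z of clevis1 in the frame of pocket1 below 0.004 m) or (horizontal distance between clevis1 and pocket2 below 0.006 m and z of clevis1 in the frame of pocket2 below 0.004 m) or (horizontal distance between clevis1 and pocket3 below 0.006 m and z of clevis1 in the frame of pocket3 below 0.004 m) or (horizontal distance between clevis1 and pocket4 below 0.006 m and z of clevis1 in the frame of pocket4 below 0.004 m)) and angle between each of clevis1, clevis2, clevis3, clevis4's own z axis and vertical below 0.08 rad and ((horizontal distance between clevis2 and pocket1 below 0.006 m and z of clevis2 in the frame of pocket1 below 0.004 m) or (horizontal distance between clevis2 and pocket2 below 0.006 m and z of clevis2 in the frame of pocket2 below 0.004 m) or (horizontal distance between clevis2 and pocket3 below 0.006 m and z of clevis2 in the frame of pocket3 below 0.004 m) or (horizontal distance between clevis2 and pocket4 below 0.006 m and z of clevis2 in the frame of pocket4 below 0.004 m)) and ((horizontal distance between clevis3 and pocket1 below 0.006 m and z of clevis3 in the frame of pocket1 below 0.004 m) or (horizontal distance between clevis3 and pocket2 below 0.006 m and z of clevis3 in the frame of pocket2 below 0.004 m) or (horizontal distance between clevis3 and pocket3 below 0.006 m and z of clevis3 in the frame of pocket3 below 0.004 m) or (horizontal distance between clevis3 and pocket4 below 0.006 m and z of clevis3 in the frame of pocket4 below 0.004 m)) and ((horizontal distance between clevis4 and pocket1 below 0.006 m and z of clevis4 in the frame of pocket1 below 0.004 m) or (horizontal distance between clevis4 and pocket2 below 0.006 m and z of clevis4 in the frame of pocket2 below 0.004 m) or (horizontal distance between clevis4 and pocket3 below 0.006 m and z of clevis4 in the frame of pocket3 below 0.004 m) or (horizontal distance between clevis4 and pocket4 below 0.006 m and z of clevis4 in the frame of pocket4 below 0.004 m)) and value of joint each of pin1, pin2, pin3, pin4 below 0.008 m), for 0.3 s.
2. every pin is driven flush (within 2 mm), all joints still in the jig, the last blow given with the mallet (((horizontal distance between clevis1 and pocket1 below 0.006 m and z of clevis1 in the frame of pocket1 below 0.004 m) or (horizontal distance between clevis1 and pocket2 below 0.006 m and z of clevis1 in the frame of pocket2 below 0.004 m) or (horizontal distance between clevis1 and pocket3 below 0.006 m and z of clevis1 in the frame of pocket3 below 0.004 m) or (horizontal distance between clevis1 and pocket4 below 0.006 m and z of clevis1 in the frame of pocket4 below 0.004 m)) and angle between each of clevis1, clevis2, clevis3, clevis4's own z axis and vertical below 0.08 rad and ((horizontal distance between clevis2 and pocket1 below 0.006 m and z of clevis2 in the frame of pocket1 below 0.004 m) or (horizontal distance between clevis2 and pocket2 below 0.006 m and z of clevis2 in the frame of pocket2 below 0.004 m) or (horizontal distance between clevis2 and pocket3 below 0.006 m and z of clevis2 in the frame of pocket3 below 0.004 m) or (horizontal distance between clevis2 and pocket4 below 0.006 m and z of clevis2 in the frame of pocket4 below 0.004 m)) and ((horizontal distance between clevis3 and pocket1 below 0.006 m and z of clevis3 in the frame of pocket1 below 0.004 m) or (horizontal distance between clevis3 and pocket2 below 0.006 m and z of clevis3 in the frame of pocket2 below 0.004 m) or (horizontal distance between clevis3 and pocket3 below 0.006 m and z of clevis3 in the frame of pocket3 below 0.004 m) or (horizontal distance between clevis3 and pocket4 below 0.006 m and z of clevis3 in the frame of pocket4 below 0.004 m)) and ((horizontal distance between clevis4 and pocket1 below 0.006 m and z of clevis4 in the frame of pocket1 below 0.004 m) or (horizontal distance between clevis4 and pocket2 below 0.006 m and z of clevis4 in the frame of pocket2 below 0.004 m) or (horizontal distance between clevis4 and pocket3 below 0.006 m and z of clevis4 in the frame of pocket3 below 0.004 m) or (horizontal distance between clevis4 and pocket4 below 0.006 m and z of clevis4 in the frame of pocket4 below 0.004 m)) and value of joint each of pin1, pin2, pin3, pin4 above 0.014 m and (contact force between mallet and clevis1 above 0.5 N or contact force between mallet and clevis2 above 0.5 N or contact force between mallet and clevis3 above 0.5 N or contact force between mallet and clevis4 above 0.5 N)).
At the end, for the whole second after the job is handed in: Every joint lies flat, at rest, one to a tray compartment (fork's middle within 36 mm of its centre), within 0.2 rad of the tray's sides, its pin within 2 mm of flush; the mallet lies in its cradle within 15 mm of its seat and 0.1 rad of upright, handle in the notch (((horizontal distance between clevis1 and cell1 below 0.036 m and z of clevis1 in the frame of cell1 below 0.005 m) or (horizontal distance between clevis1 and cell2 below 0.036 m and z of clevis1 in the frame of cell2 below 0.005 m) or (horizontal distance between clevis1 and cell3 below 0.036 m and z of clevis1 in the frame of cell3 below 0.005 m) or (horizontal distance between clevis1 and cell4 below 0.036 m and z of clevis1 in the frame of cell4 below 0.005 m)) and angle between each of clevis1, clevis2, clevis3, clevis4, mallet's own z axis and vertical below 0.1 rad and angle between the x axis of each of clevis1, clevis2, clevis3, clevis4 and the x axis of cell1, either way round below 0.2 rad and linear speed of each of clevis1, clevis2, clevis3, clevis4, mallet below 0.02 m/s and ((horizontal distance between clevis2 and cell1 below 0.036 m and z of clevis2 in the frame of cell1 below 0.005 m) or (horizontal distance between clevis2 and cell2 below 0.036 m and z of clevis2 in the frame of cell2 below 0.005 m) or (horizontal distance between clevis2 and cell3 below 0.036 m and z of clevis2 in the frame of cell3 below 0.005 m) or (horizontal distance between clevis2 and cell4 below 0.036 m and z of clevis2 in the frame of cell4 below 0.005 m)) and ((horizontal distance between clevis3 and cell1 below 0.036 m and z of clevis3 in the frame of cell1 below 0.005 m) or (horizontal distance between clevis3 and cell2 below 0.036 m and z of clevis3 in the frame of cell2 below 0.005 m) or (horizontal distance between clevis3 and cell3 below 0.036 m and z of clevis3 in the frame of cell3 below 0.005 m) or (horizontal distance between clevis3 and cell4 below 0.036 m and z of clevis3 in the frame of cell4 below 0.005 m)) and ((horizontal distance between clevis4 and cell1 below 0.036 m and z of clevis4 in the frame of cell1 below 0.005 m) or (horizontal distance between clevis4 and cell2 below 0.036 m and z of clevis4 in the frame of cell2 below 0.005 m) or (horizontal distance between clevis4 and cell3 below 0.036 m and z of clevis4 in the frame of cell3 below 0.005 m) or (horizontal distance between clevis4 and cell4 below 0.036 m and z of clevis4 in the frame of cell4 below 0.005 m)) and value of joint each of pin1, pin2, pin3, pin4 above 0.014 m and distance between mallet and mallet_seat below 0.015 m and angle between the x axis of mallet and the x axis of mallet_seat, either way round below 0.15 rad); the robot touches nothing.
It fails at once if a pin is pushed with the gripper (over 6 N) (contact force between the fingers and pin1 above 6 N or contact force between the fingers and pin2 above 6 N or contact force between the fingers and pin3 above 6 N or contact force between the fingers and pin4 above 6 N).
It fails at once if a bystander is moved more than 20 mm or tipped (distance of any of glue, screw_tin, fuse_box from where it was at the start of the episode above 0.02 m or angle between any of glue, screw_tin, fuse_box's own z axis and vertical above 0.3 rad).
Of clevis1, clevis2, clevis3, clevis4 only 3 to 4 are there at a start; the rules pass over those that are not, and their reading is None.
At some moment in a run one of clevis1, clevis2, clevis3, clevis4 may be knocked a few centimetres aside while the robot is not near it.
It also fails if it takes over 210 s, if anything falls off the work surface, if the arm or the gripper's body presses on something with over 40 N, if the wrist force passes 120 N, or if a joint passes its speed limit or range.

## Robot

A 6-joint arm with a two-finger parallel gripper is mounted at the origin on the work surface. World frame = base frame: x ahead of the robot, y to its left, z up, the work surface at z = 0. Lengths are in m, angles in rad, forces in N, time in s.
With the tool pointing down it reaches from about 0.375 to 0.75 m from the base axis. Payload 9 kg.
Tool frame: the origin (TCP) lies at the very end of the fingers, on their centre line; the grasp point (between the pads) lies 19 mm behind it; z points along the fingers, y is the line along which they close (so a half turn about z gives the same grasp; the last joint's range is limited). The gripper opens to 85 mm and grips with 20 to 120 N. Pads are 22 mm wide; open, the fingers measure 114 mm over their backs; the gripper's body (76 mm by 85 mm) begins 54 mm behind the grasp point. The pads swing forward as they close: fully open they stand 13 mm farther back than shut.
Start: joints at [-1.507, 0.104, 0.097, 1.564, 0, 1.353], TCP at [0.167, -0.576, 0.231] pointing down, gripper open.
Joint ranges: [-2.99, 2.99], [-0.84, 1.86], [-1.1, 1.16], [-1.84, 2.11], [-1.51, 1.56], [-3.14, 3.14]. Speed limits (rad/s): [2.22, 2.22, 2.57, 3.14, 3.14, 3.14].

## Interface

Orientations are given as a rotation vector (axis times angle).
In Python, from rig import r gives the robot as it stands. The module is installed in compiled form; this text tells all that it offers.
- The arm moves only by the tool send_rows, never from a script. Its argument "deltas" is a list of rows, each an object of numbers: "hand": the finger opening in mm, from 0 to 85.4; "dx", "dy", "dz": the shift along the tool's x, y, z in mm; "wx", "wy", "wz": the turn, a rotation vector about the tool's x, y, z in rad. In form: [{"hand": .., "dx": .., "dy": .., "dz": .., "wx": .., "wy": .., "wz": ..}, ...]. A call has 1 to 20 rows; each row is the pose to reach, as a shift and turn from the pose commanded when the call began, along the tool's axes at that moment; what a row does not reach only later rows make up. A row lasts 1/10 s, in which the tool goes at most 50 mm and 8.59 degrees, less where a joint would pass 70% of its speed; a pose out of reach is approached as far as the arm can. A call with a gripper value outside its range is refused whole. The fingers move at their own pace and stop on an object; "force" is the grip in N (left out, the last holds). Time passes only in rows, so rows that repeat a pose let the fingers close. It gives the time, the measured TCP pose, the force, the opening and the grip force at its end, in the units of the state.
- r.sense(): the state, without advancing time (a new reading comes with each control period).
- r.camera(name): name is "side" or "top" or "wrist"; returns (picture, depth): 400x640x3 uint8, red, green, blue; 400x640 float32, m along the optical axis (not along the pixel's ray), 0 where there is no reading.
- r.calibration(name): a dict with "fx", "fy", "cx", "cy" (pixels), "R" (3x3) and "t" (3): a world point X has camera coordinates R X + t. Camera axes: x right, y down, z forward; pixel columns grow to the right and rows downward; lengths in m; the calibration is good to about 2 mm. A picture is of the moment at which its call begins: read the wrist's pose just before it. calibration takes no time and is no camera call; for the wrist camera it gives the pose at the moment of the call.
- r.close_job(): hands the job in; it is judged then, once.
The state is a dict: "clock": time; "q": joint angles; "joint_vel": joint speeds; "effort": joint torques, N m; "tool_pos": TCP position; "tcp_rot": TCP orientation; "ft_force": force on the tool from outside, world axes, zero at the start; "torque": the same for the moment, N m; "opening": finger opening in m; "grasp_force": force on a finger pad.
Only numpy, scipy, OpenCV 4.12 (cv2) and the standard library are available. Lean on these libraries where they do the work, as an engineer would, in place of code of your own. Each camera call takes 0.05 s, during which the arm holds its last target. There are 200 camera calls.

## Working session

There is one attempt and no reset: what is moved stays moved. The work goes in short steps, Python scripts to look and compute and a tool call to move; the robot and the scene stay as the last step left them, time stands still between calls to the robot, and variables do not carry over. Pictures are saved under pics/ and viewed, at most 14 in all, crops included, and the job is handed in when it is done.

Besides the shell and the picture viewer there is one more tool, called after "Emit:" as name([rows], argument=value, ...), one row to a line, values as JSON. send_rows: Moves the arm, as the interface text tells. Its arguments: {"type":"object","properties":{"deltas":{"type":"array"},"force":{"type":"number"}},"required":["deltas"]}

```bash
mkdir -p pics
python3 - <<'E'
from rig import r
import cv2,numpy as np
s=r.sense();print(s)
for n in("top","side"):
    im,d=r.camera(n);cv2.imwrite(f"pics/{n}0.png",im[:,:,::-1]);np.savez(f"{n}0.npz",im=im,d=d)
    c=r.calibration(n);print(n,c)
E
```

```text
{'clock': 0.0, 'q': array([-1.50667715e+00,  1.04684289e-01,  9.64796494e-02,  1.56385225e+00,
       -1.80912869e-05,  1.35309702e+00]), 'joint_vel': array([-0.00092471, -0.00020434, -0.00124057,  0.00010818,  0.00053311,
       -0.00026724]), 'effort': array([-5.52875790e-04, -5.56935453e+01,  5.03647900e+01,  1.70618843e-02,
       -3.14457957e-04, -6.65669845e-06]), 'tool_pos': array([ 0.16684565, -0.57601456,  0.2305368 ]), 'tcp_rot': array([-3.10920965e+00, -4.41039263e-01, -1.23517917e-04]), 'ft_force': array([ 0.68036562,  0.09141669, -0.15170559]), 'torque': array([ 0.02699163, -0.01145614,  0.01242632]), 'grasp_force': 0.0, 'opening': 0.08535586665866687}
top {'fx': 420.9748144179578, 'fy': 420.9748144179578, 'cx': 322.22550478264293, 'cy': 202.9516898218111, 'R': array([[ 4.18546958e-04, -9.99374695e-01, -3.53559530e-02],
       [-9.93278883e-01,  3.67679853e-03, -1.15687258e-01],
       [ 1.15744915e-01,  3.51667420e-02, -9.92656242e-01]]), 't': array([0.02072779, 0.5382226 , 0.9369641 ])}
side {'fx': 382.4177612505478, 'fy': 382.4177612505478, 'cx': 316.7410952262821, 'cy': 200.59948841228703, 'R': array([[-0.90981653, -0.41460301, -0.01839099],
       [-0.23593947,  0.55319184, -0.7989439 ],
       [ 0.34141829, -0.72255321, -0.60112429]]), 't': array([0.49247206, 0.16929919, 0.79026021])}
```

View pics/top0.png

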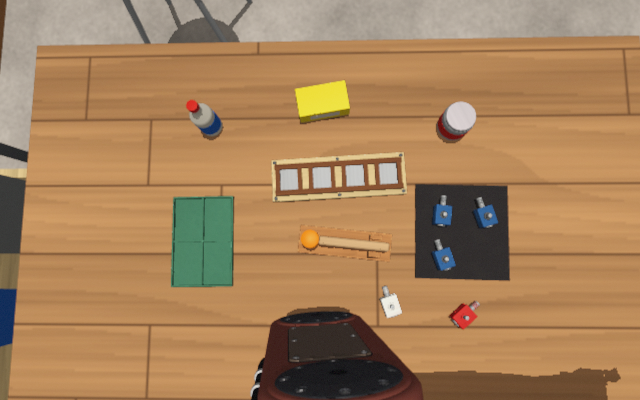

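View pics/side0.png

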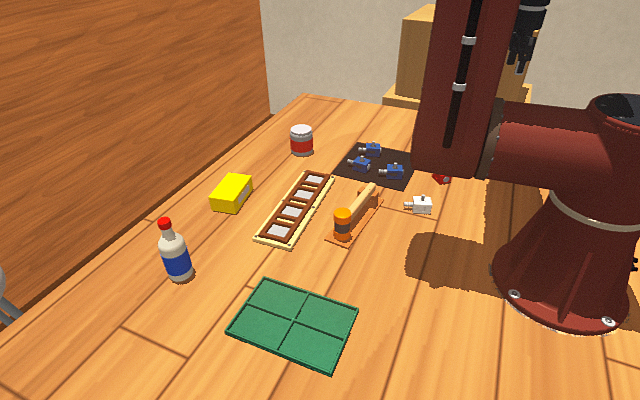

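Candidates: blue clevises with standing pins at (443,212), (486,214) and (445,258), all on the black mat. The red look-alike is at (464,316) and the white one at (391,304), both off the mat. The bottle, tin and yellow box are bystanders at (206,118), (457,120) and (322,101). I choose the three blue ones. The jig is at (339,177), the mallet at (310,238) and the tray at (203,241).

```bash
cat > h.py <<'E'
import numpy as np,cv2
from rig import r
def world(c,d):
    v,u=np.mgrid[:d.shape[0],:d.shape[1]]
    P=np.stack([(u-c['cx'])/c['fx']*d,(v-c['cy'])/c['fy']*d,d],-1)
    W=(P-c['t'])@c['R']; W[d<=0]=np.nan; return W
def ray(c,uv,z):
    uv=np.atleast_2d(uv).astype(float)
    D=np.c_[(uv[:,0]-c['cx'])/c['fx'],(uv[:,1]-c['cy'])/c['fy'],np.ones(len(uv))]@c['R']
    o=-c['R'].T@c['t']; return o+D*((z-o[2])/D[:,2])[:,None]
def hsv(im): return cv2.cvtColor(im,cv2.COLOR_RGB2HSV)
def blobs(m,amin=20):
    n,l,s,ce=cv2.connectedComponentsWithStats(m.astype(np.uint8))
    return [(l==i,ce[i],s[i]) for i in range(1,n) if s[i,4]>=amin]
def rect(c,m,z):
    """min-area rect of mask projected on plane z: centre, long side, short side, angle of long side"""
    k=max(cv2.findContours(m.astype(np.uint8),cv2.RETR_EXTERNAL,cv2.CHAIN_APPROX_NONE)[0],key=cv2.contourArea)[:,0]
    P=ray(c,k,z)[:,:2]
    (x,y),(w,h),a=cv2.minAreaRect((P*1000).astype(np.float32))
    if w<h: w,h,a=h,w,a+90
    return np.array([x,y]),w,h,(a+90)%180-90
E
python3 - <<'E'
from h import *
f=np.load('top0.npz');im,d=f['im'],f['d'];c=r.calibration('top');W=world(c,d);H=hsv(im)
z=W[...,2]
tab=z[300:390,500:600]; print('table z',np.nanmean(tab),np.nanstd(tab))
blue=(H[...,0]>100)&(H[...,0]<125)&(H[...,1]>120)&(H[...,2]>50)
for m,ce,s in blobs(blue):
    zz=z[m]; print('blue',ce.round(),s[4],np.nanpercentile(zz,[5,50,95]).round(4))
    t=m&(z>.027)&(z<.04)
    if t.sum()>30: print('  top',t.sum(),rect(c,t,.033),np.nanmedian(W[t],0).round(4))
gr=(H[...,0]>60)&(H[...,0]<95)&(H[...,1]>100)
for m,ce,s in blobs(gr,500): print('tray',ce.round(),s[4],rect(c,m,.012))
ji=np.zeros_like(gr);ji[140:215,260:420]=1
ji&=(z>.007)
for m,ce,s in blobs(ji,500): print('jig',ce.round(),s[4],rect(c,m,.012),np.nanpercentile(z[m],[5,50,95]))
fl=(H[...,1]<60)&(H[...,2]>120);fl[:150]=0;fl[210:]=0
for m,ce,s in blobs(fl,60): print('floor',ce.round(),s[4],rect(c,m,.012),np.nanmedian(z[m]))
og=(H[...,0]>5)&(H[...,0]<20)&(z>.06);og[:215]=0;og[265:]=0;og[:,:290]=0;og[:,400:]=0
for m,ce,s in blobs(og,20): print('malhead',ce,s[4],rect(c,m,.078),np.nanpercentile(z[m],[5,50,95]))
og=(z>.046)&(z<.065);og[:215]=0;og[265:]=0;og[:,:318]=0;og[:,400:]=0
for m,ce,s in blobs(og,20): print('handle',ce,s[4],rect(c,m,.055),np.nanpercentile(z[m],[5,50,95]))
E
```

```text
table z 0.0002684921771834619 0.0017580858307680361
blue [212. 126.] 168 [0.0261 0.049  0.0693]
  top 40 (array([716.82006836, 278.681427  ]), 45.867706298828125, 17.41138458251953, -54.803627014160156) [0.7119 0.2752 0.0343]
blue [442. 214.] 301 [0.0122 0.0332 0.036 ]
  top 257 (array([ 511.8059082 , -254.27307129]), 43.810142517089844, 36.8985595703125, -6.023338317871094) [ 0.5115 -0.2532  0.0336]
blue [485. 216.] 326 [0.0074 0.0327 0.0358]
  top 257 (array([ 508.4894104 , -352.21411133]), 43.060665130615234, 37.260032653808594, 16.607547760009766) [ 0.5091 -0.3512  0.0332]
blue [443. 258.] 320 [0.0091 0.0331 0.0361]
  top 265 (array([ 412.66101074, -254.45019531]), 43.110252380371094, 36.601844787597656, 18.310731887817383) [ 0.413  -0.2544  0.0335]
blue [  6. 315.] 758 [-0.4645 -0.4351 -0.4055]
tray [202. 241.] 5317 (array([452.81445312, 302.78948975]), 207.08856201171875, 142.67819213867188, 0.8031249642372131)
jig [339. 176.] 5579 (array([604.206604  , -17.32374573]), 315.5348205566406, 100.4913101196289, -86.79602098464966) [0.01033684 0.01443379 0.02278686]
floor [ 11. 163.]
[... 481 characters left out ...]
02685546875, -0.09848785400390625) 0.013149082434974974
floor [288. 179.] 373 (array([597.14257812, 100.52403259]), 50.46690368652344, 40.49732971191406, 0.6920072436332703) 0.013251992208685203
malhead [309.69433962 237.93207547] 265 (array([456.17321777,  45.19317627]), 38.84630584716797, 37.8472785949707, 26.69620704650879) [0.07466787 0.07835763 0.08100019]
handle [353.73783359 242.76609105] 637 (array([446.60955811, -50.41430664]), 157.05718994140625, 19.94818687438965, 84.00791931152344) [0.05130536 0.05526946 0.05814491]
handle [375.80952381 235.95238095] 21 (array([461.41143799, -97.99051666]), 17.65532684326172, 8.837828636169434, 89.9571762084961) [0.04602566 0.04713151 0.04830428]
```

```bash
cat >> h.py <<'E'
from scipy.spatial.transform import Rotation as Ro
def go(x,y,z,psi,lab=''):
    """shift (mm) and turn in tool axes to TCP (mm), pointing down, tool x at psi deg"""
    s=r.sense();R=Ro.from_rotvec(s['tcp_rot']);d=R.inv().apply(np.array([x,y,z])-s['tool_pos']*1000)
    G=Ro.from_euler('z',psi,degrees=True)*Ro.from_euler('x',180,degrees=True)
    print(lab,'d',d.round(1),'w',(R.inv()*G).as_rotvec().round(4))
E
python3 -c "
from h import *
go(480,-300,260,190)"
```

```text
d [ 377.6 -178.1  -29.1] w [ 3.0000e-04 -1.8000e-03 -3.0344e+00]
```

Emit:
send_rows([
  {"hand":60,"dx":100,"dy":-50,"dz":-29,"wz":-0.75},
  {"hand":60,"dx":200,"dy":-100,"dz":-29,"wz":-1.5},
  {"hand":60,"dx":300,"dy":-150,"dz":-29,"wz":-1.5},
  {"hand":60,"dx":377.6,"dy":-178.1,"dz":-29,"wz":-1.5},
  {"hand":60,"dx":377.6,"dy":-178.1,"dz":-29,"wz":-1.5},
  {"hand":60,"dx":377.6,"dy":-178.1,"dz":-29,"wz":-1.5},
  {"hand":60,"dx":377.6,"dy":-178.1,"dz":-29,"wz":-1.5},
  {"hand":60,"dx":377.6,"dy":-178.1,"dz":-29,"wz":-1.5},
  {"hand":60,"dx":377.6,"dy":-178.1,"dz":-29,"wz":-1.5},
  {"hand":60,"dx":377.6,"dy":-178.1,"dz":-29,"wz":-1.5},
  {"hand":60,"dx":377.6,"dy":-178.1,"dz":-29,"wz":-3.034},
  {"hand":60,"dx":377.6,"dy":-178.1,"dz":-29,"wz":-3.034},
  {"hand":60,"dx":377.6,"dy":-178.1,"dz":-29,"wz":-3.034},
  {"hand":60,"dx":377.6,"dy":-178.1,"dz":-29,"wz":-3.034},
  {"hand":60,"dx":377.6,"dy":-178.1,"dz":-29,"wz":-3.034},
  {"hand":60,"dx":377.6,"dy":-178.1,"dz":-29,"wz":-3.034},
  {"hand":60,"dx":377.6,"dy":-178.1,"dz":-29,"wz":-3.034},
  {"hand":60,"dx":377.6,"dy":-178.1,"dz":-29,"wz":-3.034},
  {"hand":60,"dx":377.6,"dy":-178.1,"dz":-29,"wz":-3.034},
  {"hand":60,"dx":377.6,"dy":-178.1,"dz":-29,"wz":-3.034},
])

```text
validation failed for argument at $.de...
```

Emit:
send_rows([
  {"hand":60,"dx":100,"dy":-50,"dz":-29,"wx":0,"wy":0,"wz":-0.75},
  {"hand":60,"dx":200,"dy":-100,"dz":-29,"wx":0,"wy":0,"wz":-1.5},
  {"hand":60,"dx":300,"dy":-150,"dz":-29,"wx":0,"wy":0,"wz":-1.5},
  {"hand":60,"dx":378,"dy":-178,"dz":-29,"wx":0,"wy":0,"wz":-1.5},
  {"hand":60,"dx":378,"dy":-178,"dz":-29,"wx":0,"wy":0,"wz":-1.5},
  {"hand":60,"dx":378,"dy":-178,"dz":-29,"wx":0,"wy":0,"wz":-1.5},
  {"hand":60,"dx":378,"dy":-178,"dz":-29,"wx":0,"wy":0,"wz":-1.5},
  {"hand":60,"dx":378,"dy":-178,"dz":-29,"wx":0,"wy":0,"wz":-1.5},
  {"hand":60,"dx":378,"dy":-178,"dz":-29,"wx":0,"wy":0,"wz":-1.5},
  {"hand":60,"dx":378,"dy":-178,"dz":-29,"wx":0,"wy":0,"wz":-1.5},
])

```text
clock: 1.1
tool_pos: [0.4823, -0.2977, 0.2599]
tcp_rot: [-1.962, -2.453, -0.001]
ft_force: [-1.1, -1.0, -0.2]
opening: 0.06
grasp_force: 0.0
```

Works with all keys present. Finish the turn.

Emit:
send_rows([
  {"hand":60,"dx":0,"dy":0,"dz":0,"wx":0,"wy":0,"wz":-1.534},
  {"hand":60,"dx":0,"dy":0,"dz":0,"wx":0,"wy":0,"wz":-1.534},
  {"hand":60,"dx":0,"dy":0,"dz":0,"wx":0,"wy":0,"wz":-1.534},
  {"hand":60,"dx":0,"dy":0,"dz":0,"wx":0,"wy":0,"wz":-1.534},
  {"hand":60,"dx":0,"dy":0,"dz":0,"wx":0,"wy":0,"wz":-1.534},
  {"hand":60,"dx":0,"dy":0,"dz":0,"wx":0,"wy":0,"wz":-1.534},
  {"hand":60,"dx":0,"dy":0,"dz":0,"wx":0,"wy":0,"wz":-1.534},
  {"hand":60,"dx":0,"dy":0,"dz":0,"wx":0,"wy":0,"wz":-1.534},
  {"hand":60,"dx":0,"dy":0,"dz":0,"wx":0,"wy":0,"wz":-1.534},
  {"hand":60,"dx":0,"dy":0,"dz":0,"wx":0,"wy":0,"wz":-1.534},
  {"hand":60,"dx":0,"dy":0,"dz":0,"wx":0,"wy":0,"wz":-1.534},
  {"hand":60,"dx":0,"dy":0,"dz":0,"wx":0,"wy":0,"wz":-1.534},
  {"hand":60,"dx":0,"dy":0,"dz":0,"wx":0,"wy":0,"wz":-1.534},
])

```text
clock: 2.4
tool_pos: [0.4804, -0.3002, 0.2601]
tcp_rot: [0.271, -3.13, -0.0]
ft_force: [0.2, -0.2, -0.2]
opening: 0.0602
grasp_force: 0.0
```

```bash
cat >> h.py <<'E'
def clev(n,zt,zr=.007,amin=150):
    """blue fork tops near height zt: (centre mm, angle, rod side)"""
    c=r.calibration(n);im,d=r.camera(n);W=world(c,d);H=hsv(im);z=W[...,2]
    b=(H[...,0]>100)&(H[...,0]<125)&(H[...,1]>120)&(H[...,2]>50)&(abs(z-zt)<zr)
    for m,ce,s in blobs(b,amin):
        p,w,h,a=rect(c,m,zt); print(n,'px',ce.round(),'n',s[4],'c',p.round(1),'wh %.1f %.1f ang %.1f'%(w,h,a))
    return im
E
python3 -c "
from h import *
print(r.sense()['q'].round(2),r.sense()['tcp_rot'].round(3))
im=clev('wrist',.033);cv2.imwrite('pics/w1.png',im[:,:,::-1]);print(r.calibration('wrist')['R'].round(2))
clev('top',.033)
"
```

```text
[-0.79  0.01  0.05  1.61 -0.   -0.96] [ 0.271 -3.13  -0.   ]
wrist px [370. 108.] n 1156 c [ 411.3 -255.1] wh 43.5 36.0 ang 17.8
wrist px [269. 178.] n 1001 c [ 506.6 -352.3] wh 44.5 36.5 ang 17.3
wrist px [352. 194.] n 964 c [ 509.5 -254.7] wh 44.7 36.5 ang -6.8
[[-0.17  0.98  0.  ]
 [ 0.94  0.17  0.28]
 [ 0.28  0.05 -0.96]]
top px [443. 214.] n 259 c [ 511.8 -254.2] wh 45.2 35.9 ang -2.0
top px [445. 258.] n 265 c [ 412.9 -254.4] wh 43.2 36.2 ang 16.8
```

View pics/w1.png

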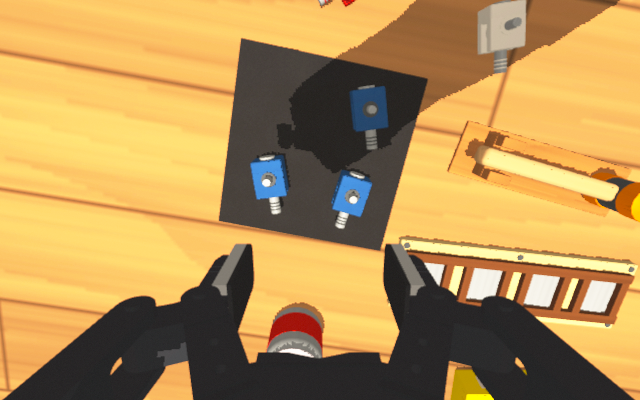

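Wrist view: blue clevises with standing pins on the mat at (269,178), (352,194) and (370,108). The white one at (500,30) and the red one at (340,0) are off the mat, so the choice is confirmed. I take the one at (269,178) first.

```bash
python3 -c "
from h import *
go(507.5,-352.3,80,197);go(507.5,-352.3,15,197)"
```

```text
d [-17.7 -56.  180.2] w [ 1.000e-04 -2.000e-04 -1.236e-01]
 d [-17.8 -56.  245.2] w [ 1.000e-04 -2.000e-04 -1.236e-01]
```

Emit:
send_rows([
  {"hand":60,"dx":-18,"dy":-56,"dz":60,"wx":0,"wy":0,"wz":-0.124},
  {"hand":60,"dx":-18,"dy":-56,"dz":100,"wx":0,"wy":0,"wz":-0.124},
  {"hand":60,"dx":-18,"dy":-56,"dz":140,"wx":0,"wy":0,"wz":-0.124},
  {"hand":60,"dx":-18,"dy":-56,"dz":180,"wx":0,"wy":0,"wz":-0.124},
  {"hand":60,"dx":-18,"dy":-56,"dz":180,"wx":0,"wy":0,"wz":-0.124},
  {"hand":60,"dx":-18,"dy":-56,"dz":210,"wx":0,"wy":0,"wz":-0.124},
  {"hand":60,"dx":-18,"dy":-56,"dz":235,"wx":0,"wy":0,"wz":-0.124},
  {"hand":60,"dx":-18,"dy":-56,"dz":245,"wx":0,"wy":0,"wz":-0.124},
  {"hand":60,"dx":-18,"dy":-56,"dz":245,"wx":0,"wy":0,"wz":-0.124},
  {"hand":30,"dx":-18,"dy":-56,"dz":245,"wx":0,"wy":0,"wz":-0.124},
  {"hand":30,"dx":-18,"dy":-56,"dz":245,"wx":0,"wy":0,"wz":-0.124},
  {"hand":30,"dx":-18,"dy":-56,"dz":245,"wx":0,"wy":0,"wz":-0.124},
  {"hand":30,"dx":-18,"dy":-56,"dz":245,"wx":0,"wy":0,"wz":-0.124},
  {"hand":30,"dx":-18,"dy":-56,"dz":245,"wx":0,"wy":0,"wz":-0.124},
  {"hand":30,"dx":-18,"dy":-56,"dz":245,"wx":0,"wy":0,"wz":-0.124},
], force=50)

```text
clock: 4.0
tool_pos: [0.5091, -0.3535, 0.018]
tcp_rot: [-0.466, 3.105, -0.005]
ft_force: [0.2, 0.7, 6.8]
opening: 0.0349
grasp_force: 51.9
```

```bash
python3 -c "
from h import *
go(507.5,-352.3,140,197);go(604.2,21.6,140,183.2)"
```

```text
d [   1.     1.2 -122. ] w [-0.0033  0.0016  0.0016]
 d [-201.3  330.2 -122.7] w [-0.0031  0.002   0.2424]
```

Emit:
send_rows([
  {"hand":30,"dx":0,"dy":0,"dz":-30,"wx":0,"wy":0,"wz":0},
  {"hand":30,"dx":0,"dy":0,"dz":-80,"wx":0,"wy":0,"wz":0},
  {"hand":30,"dx":0,"dy":0,"dz":-125,"wx":0,"wy":0,"wz":0},
  {"hand":30,"dx":-40,"dy":66,"dz":-125,"wx":0,"wy":0,"wz":0.05},
  {"hand":30,"dx":-80,"dy":132,"dz":-125,"wx":0,"wy":0,"wz":0.1},
  {"hand":30,"dx":-120,"dy":198,"dz":-125,"wx":0,"wy":0,"wz":0.15},
  {"hand":30,"dx":-160,"dy":264,"dz":-125,"wx":0,"wy":0,"wz":0.2},
  {"hand":30,"dx":-200,"dy":330,"dz":-125,"wx":0,"wy":0,"wz":0.242},
  {"hand":30,"dx":-200,"dy":330,"dz":-125,"wx":0,"wy":0,"wz":0.242},
  {"hand":30,"dx":-200,"dy":330,"dz":-125,"wx":0,"wy":0,"wz":0.242},
  {"hand":30,"dx":-200,"dy":330,"dz":-125,"wx":0,"wy":0,"wz":0.242},
])

```text
clock: 5.1
tool_pos: [0.6025, 0.025, 0.1413]
tcp_rot: [-0.091, 3.139, 0.0]
ft_force: [0.7, -0.3, -2.1]
opening: 0.035
grasp_force: 51.0
```

```bash
cat >> h.py <<'E'
def floors(n):
    c=r.calibration(n);im,d=r.camera(n);W=world(c,d);H=hsv(im);z=W[...,2]
    b=(H[...,1]<60)&(H[...,2]>110)&(abs(z-.012)<.006)&(W[...,0]>.55)&(W[...,0]<.66)&(abs(W[...,1])<.2)
    for m,ce,s in blobs(b,60):
        p,w,h,a=rect(c,m,.012); print(n,'floor px',ce.round(),'n',s[4],'c',p.round(1),'wh %.1f %.1f ang %.1f'%(w,h,a))
    return im
E
python3 -c "
from h import *
print(r.sense())
im=floors('wrist');cv2.imwrite('pics/w2.png',im[:,:,::-1])
floors('top')
clev('top',.125,.02,50)
go(602,21.6,140,183.2)"
```

```text
{'clock': 5.1, 'q': array([-1.75345737e-01,  1.13367608e-01, -5.59465542e-02,  1.40042311e+00,
        3.73436751e-04, -2.33117838e-01]), 'joint_vel': array([ 0.58998864,  0.27940197,  0.29342758,  0.01353729, -0.01453114,
        0.58762226]), 'effort': array([ -2.84474194, -60.29950619,  49.54432726,   0.25281041,
         0.17778117,  -0.68555022]), 'tool_pos': array([0.60247932, 0.02499486, 0.1413244 ]), 'tcp_rot': array([-9.07037561e-02,  3.13916973e+00,  2.36923895e-04]), 'ft_force': array([ 0.72206944, -0.30790211, -2.10950062]), 'torque': array([-0.0386358 , -0.00245198,  0.00914386]), 'grasp_force': 51.047565937042236, 'opening': 0.034996015548889814}
wrist floor px [ 80. 132.] n 65 c [ 568.9 -169. ] wh 6.9 6.7 ang -47.4
wrist floor px [266. 133.] n 61 c [560.5 -19.1] wh 6.4 6.1 ang -43.1
wrist floor px [128. 184.] n 2467 c [ 611.5 -135.6] wh 48.1 38.4 ang 3.4
wrist floor px [221. 184.] n 2631 c [606.9 -56.5] wh 48.2 40.6 ang 3.4
wrist floor px [314. 178.] n 2107 c [596.8  21.9] wh 41.6 37.2 ang -86.6
wrist floor px [408. 184.] n 2629 c [597.6 101.5] wh 48.2 40.4 ang 3.4
top floor px [388. 173.] n 348 c [ 611.  -134.3] wh 47.8 41.8 ang -0.3
top floor px [355. 175.] n 358 c [606.8 -55.4] wh 50.4 42.7 ang 3.4
 d [ 0.5 -2.5  1. ] w [-0.0002  0.0006  0.004 ]
```

View pics/w2.png

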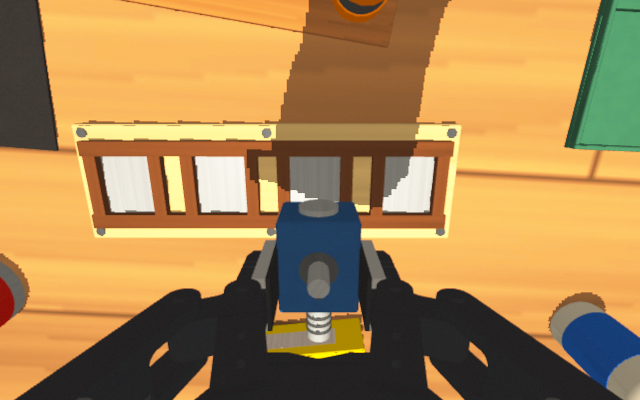

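The wrist view shows the fork held pin up: top face from (279,205) to (360,310), pin at (319,275). It is above the jig pockets at (128,184) to (408,184). Next I measure its tilt and offset in the hand.

```bash
cat >> h.py <<'E'
def held():
    """fork top in hand: plane normal, height above TCP, offset of the fork's middle from the TCP (world mm), angle"""
    s=r.sense();c=r.calibration('wrist');im,d=r.camera('wrist');W=world(c,d);H=hsv(im)
    b=(H[...,0]>100)&(H[...,0]<125)&(H[...,1]>100)&(H[...,2]>40)
    m=max(blobs(b&(np.linalg.norm(W[...,:2]-s['tool_pos'][:2],axis=2)<.05),200),key=lambda k:k[2][4])[0]
    P=W[m];zt=np.nanmedian(P[:,2]);m&=abs(W[...,2]-zt)<.006;P=W[m]
    A=np.c_[P[:,:2]-P[:,:2].mean(0),np.ones(len(P))];k=np.linalg.lstsq(A,P[:,2],rcond=None)[0]
    p,w,h,a=rect(c,m,k[2]); print('tcp',(s['tool_pos']*1000).round(1),'slope',k[:2].round(3),'top-tcp %.1f'%((k[2]-s['tool_pos'][2])*1000),'off',(p-s['tool_pos'][:2]*1000).round(1),'wh %.1f %.1f ang %.1f'%(w,h,a))
E
python3 -c "
from h import *
held();go(602.1,22.3,140,183.4)"
```

```text
tcp [602.4  24.1 141. ] slope [0.019 0.004] top-tcp 14.7 off [-2.6  0.4] wh 45.3 35.5 ang 3.5
 d [ 0.2 -0.3  0.9] w [-0.0005  0.0004 -0.0013]
```

Emit:
send_rows([
  {"hand":30,"dx":-2,"dy":-0.4,"dz":30,"wx":0,"wy":0,"wz":0},
  {"hand":30,"dx":-2,"dy":-0.4,"dz":60,"wx":0,"wy":0,"wz":0},
  {"hand":30,"dx":-2,"dy":-0.4,"dz":85,"wx":0,"wy":0,"wz":0},
  {"hand":30,"dx":-2,"dy":-0.4,"dz":98,"wx":0,"wy":0,"wz":0},
  {"hand":30,"dx":-2,"dy":-0.4,"dz":104,"wx":0,"wy":0,"wz":0},
  {"hand":30,"dx":-2,"dy":-0.4,"dz":109,"wx":0,"wy":0,"wz":0},
  {"hand":30,"dx":-2,"dy":-0.4,"dz":113,"wx":0,"wy":0,"wz":0},
  {"hand":30,"dx":-2,"dy":-0.4,"dz":113,"wx":0,"wy":0,"wz":0},
  {"hand":30,"dx":-2,"dy":-0.4,"dz":113,"wx":0,"wy":0,"wz":0},
])

```text
clock: 6.2
tool_pos: [0.6046, 0.0215, 0.0281]
tcp_rot: [-0.088, 3.139, -0.001]
ft_force: [-0.4, -0.1, -2.8]
opening: 0.0346
grasp_force: 51.1
```

Emit:
send_rows([
  {"hand":60,"dx":0,"dy":0,"dz":0,"wx":0,"wy":0,"wz":0},
  {"hand":60,"dx":0,"dy":0,"dz":0,"wx":0,"wy":0,"wz":0},
  {"hand":60,"dx":0,"dy":0,"dz":0,"wx":0,"wy":0,"wz":0},
  {"hand":60,"dx":0,"dy":0,"dz":0,"wx":0,"wy":0,"wz":0},
  {"hand":60,"dx":0,"dy":0,"dz":-25,"wx":0,"wy":0,"wz":0},
  {"hand":60,"dx":0,"dy":0,"dz":-70,"wx":0,"wy":0,"wz":0},
  {"hand":60,"dx":0,"dy":0,"dz":-120,"wx":0,"wy":0,"wz":0},
  {"hand":60,"dx":20,"dy":-60,"dz":-150,"wx":0,"wy":0,"wz":0},
  {"hand":60,"dx":50,"dy":-140,"dz":-150,"wx":0,"wy":0,"wz":0},
  {"hand":60,"dx":60,"dy":-210,"dz":-150,"wx":0,"wy":0,"wz":0},
  {"hand":60,"dx":60,"dy":-260,"dz":-150,"wx":0,"wy":0,"wz":0},
  {"hand":60,"dx":60,"dy":-260,"dz":-150,"wx":0,"wy":0,"wz":0},
  {"hand":60,"dx":60,"dy":-260,"dz":-150,"wx":0,"wy":0,"wz":0},
])

```text
clock: 7.5
tool_pos: [0.558, -0.2454, 0.1775]
tcp_rot: [-0.084, 3.14, -0.002]
ft_force: [0.0, 1.6, -0.0]
opening: 0.0597
grasp_force: 0.0
```

```bash
python3 -c "
from h import *
clev('wrist',.033);clev('top',.033);clev('top',.042)
floors('top')
go(510.6,-254.5,80,174)"
```

```text
wrist px [318.  15.] n 1176 c [ 421.9 -251.4] wh 35.5 24.3 ang -72.6
wrist px [310. 126.] n 1821 c [ 510.7 -254.3] wh 43.6 35.6 ang -6.7
wrist px [584. 237.] n 393 c [603.7   5.5] wh 46.4 24.3 ang -11.8
top px [321. 175.] n 218 c [603.9  22.4] wh 41.9 32.2 ang -0.1
top floor px [388. 173.] n 349 c [ 611.3 -134.1] wh 50.0 39.8 ang 3.4
top floor px [355. 175.] n 357 c [607.7 -56.2] wh 48.6 41.1 ang 3.5
top floor px [288. 179.] n 357 c [598.2 100.6] wh 48.2 40.5 ang 0.4
 d [ 48.7 -10.4  97.2] w [ 3.000e-04 -1.000e-04  1.599e-01]
```

Emit:
send_rows([
  {"hand":60,"dx":49,"dy":-10,"dz":40,"wx":0,"wy":0,"wz":0.17},
  {"hand":60,"dx":49,"dy":-10,"dz":80,"wx":0,"wy":0,"wz":0.17},
  {"hand":60,"dx":49,"dy":-10,"dz":97,"wx":0,"wy":0,"wz":0.17},
  {"hand":60,"dx":49,"dy":-10,"dz":97,"wx":0,"wy":0,"wz":0.17},
  {"hand":60,"dx":49,"dy":-10,"dz":130,"wx":0,"wy":0,"wz":0.17},
  {"hand":60,"dx":49,"dy":-10,"dz":152,"wx":0,"wy":0,"wz":0.17},
  {"hand":60,"dx":49,"dy":-10,"dz":162,"wx":0,"wy":0,"wz":0.17},
  {"hand":60,"dx":49,"dy":-10,"dz":162,"wx":0,"wy":0,"wz":0.17},
  {"hand":30,"dx":49,"dy":-10,"dz":162,"wx":0,"wy":0,"wz":0.17},
  {"hand":30,"dx":49,"dy":-10,"dz":162,"wx":0,"wy":0,"wz":0.17},
  {"hand":30,"dx":49,"dy":-10,"dz":162,"wx":0,"wy":0,"wz":0.17},
  {"hand":30,"dx":49,"dy":-10,"dz":162,"wx":0,"wy":0,"wz":0.17},
  {"hand":30,"dx":49,"dy":-10,"dz":162,"wx":0,"wy":0,"wz":0.17},
  {"hand":30,"dx":49,"dy":-10,"dz":132,"wx":0,"wy":0,"wz":0.17},
  {"hand":30,"dx":49,"dy":-10,"dz":82,"wx":0,"wy":0,"wz":0.17},
  {"hand":30,"dx":49,"dy":-10,"dz":37,"wx":0,"wy":0,"wz":0.17},
  {"hand":30,"dx":49,"dy":-10,"dz":37,"wx":0,"wy":0,"wz":0.17},
], force=50)

```text
clock: 9.4
tool_pos: [0.5135, -0.2565, 0.1483]
tcp_rot: [0.178, 3.127, -0.01]
ft_force: [1.4, -0.5, -2.9]
opening: 0.035
grasp_force: 51.4
```

```bash
python3 -c "
from h import *
held();go(608.5,-56,140,183.4)"
```

```text
tcp [ 513.5 -256.5  148.3] slope [ 0.026 -0.008] top-tcp 15.1 off [-2.1  1. ] wh 46.0 35.4 ang -6.6
 d [-72.8 209.3   4.3] w [-0.0045  0.0057 -0.1731]
```

Emit:
send_rows([
  {"hand":30,"dx":-25,"dy":70,"dz":5,"wx":0,"wy":0,"wz":-0.08},
  {"hand":30,"dx":-50,"dy":140,"dz":5,"wx":0,"wy":0,"wz":-0.173},
  {"hand":30,"dx":-73,"dy":209,"dz":5,"wx":0,"wy":0,"wz":-0.173},
  {"hand":30,"dx":-73,"dy":209,"dz":5,"wx":0,"wy":0,"wz":-0.173},
  {"hand":30,"dx":-73,"dy":209,"dz":5,"wx":0,"wy":0,"wz":-0.173},
  {"hand":30,"dx":-73,"dy":209,"dz":5,"wx":0,"wy":0,"wz":-0.173},
  {"hand":30,"dx":-73,"dy":209,"dz":5,"wx":0,"wy":0,"wz":-0.173},
  {"hand":30,"dx":-73,"dy":209,"dz":5,"wx":0,"wy":0,"wz":-0.173},
  {"hand":30,"dx":-73,"dy":209,"dz":5,"wx":0,"wy":0,"wz":-0.173},
])

```text
clock: 10.35
tool_pos: [0.6063, -0.0558, 0.135]
tcp_rot: [0.09, -3.14, 0.0]
ft_force: [0.3, 0.8, -3.1]
opening: 0.0346
grasp_force: 51.6
```

```bash
python3 -c "
from h import *
floors('wrist');held();go(609,-56.6,28,183.4)"
```

```text
wrist floor px [178. 135.] n 65 c [ 569.4 -168.6] wh 6.6 6.3 ang -86.6
wrist floor px [223. 187.] n 2744 c [ 611.1 -134.3] wh 49.0 40.8 ang 3.4
wrist floor px [317. 180.] n 2048 c [600.7 -56.1] wh 41.2 35.7 ang -86.6
wrist floor px [416. 162.] n 192 c [580.7  22.5] wh 40.1 4.9 ang -86.6
wrist floor px [509. 187.] n 2563 c [597.6 102.8] wh 48.2 38.0 ang 3.1
tcp [606.4 -55.8 135.1] slope [0.018 0.003] top-tcp 15.1 off [-2.1  0.4] wh 45.7 35.4 ang 3.4
 d [ -2.5  -1.  107.2] w [-0.0001 -0.0001 -0.0016]
```

Emit:
send_rows([
  {"hand":30,"dx":-2.5,"dy":-0.8,"dz":30,"wx":0,"wy":0,"wz":0},
  {"hand":30,"dx":-2.5,"dy":-0.8,"dz":60,"wx":0,"wy":0,"wz":0},
  {"hand":30,"dx":-2.5,"dy":-0.8,"dz":82,"wx":0,"wy":0,"wz":0},
  {"hand":30,"dx":-2.5,"dy":-0.8,"dz":93,"wx":0,"wy":0,"wz":0},
  {"hand":30,"dx":-2.5,"dy":-0.8,"dz":100,"wx":0,"wy":0,"wz":0},
  {"hand":30,"dx":-2.5,"dy":-0.8,"dz":107,"wx":0,"wy":0,"wz":0},
  {"hand":30,"dx":-2.5,"dy":-0.8,"dz":107,"wx":0,"wy":0,"wz":0},
  {"hand":30,"dx":-2.5,"dy":-0.8,"dz":107,"wx":0,"wy":0,"wz":0},
])

```text
clock: 11.25
tool_pos: [0.6092, -0.0555, 0.0287]
tcp_rot: [0.093, -3.14, 0.0]
ft_force: [-3.0, 0.3, -5.0]
opening: 0.0345
grasp_force: 51.4
```

Emit:
send_rows([
  {"hand":60,"dx":0,"dy":0,"dz":0,"wx":0,"wy":0,"wz":0},
  {"hand":60,"dx":0,"dy":0,"dz":0,"wx":0,"wy":0,"wz":0},
  {"hand":60,"dx":0,"dy":0,"dz":0,"wx":0,"wy":0,"wz":0},
  {"hand":60,"dx":0,"dy":0,"dz":0,"wx":0,"wy":0,"wz":0},
  {"hand":60,"dx":0,"dy":0,"dz":-25,"wx":0,"wy":0,"wz":0},
  {"hand":60,"dx":0,"dy":0,"dz":-70,"wx":0,"wy":0,"wz":0},
  {"hand":60,"dx":0,"dy":0,"dz":-120,"wx":0,"wy":0,"wz":0},
  {"hand":60,"dx":40,"dy":-50,"dz":-150,"wx":0,"wy":0,"wz":-0.1},
  {"hand":60,"dx":80,"dy":-100,"dz":-150,"wx":0,"wy":0,"wz":-0.2},
  {"hand":60,"dx":120,"dy":-150,"dz":-150,"wx":0,"wy":0,"wz":-0.24},
  {"hand":60,"dx":149,"dy":-190,"dz":-150,"wx":0,"wy":0,"wz":-0.24},
  {"hand":60,"dx":149,"dy":-190,"dz":-150,"wx":0,"wy":0,"wz":-0.24},
  {"hand":60,"dx":149,"dy":-190,"dz":-150,"wx":0,"wy":0,"wz":-0.24},
  {"hand":60,"dx":149,"dy":-190,"dz":-150,"wx":0,"wy":0,"wz":-0.24},
])

```text
clock: 12.65
tool_pos: [0.4714, -0.2548, 0.1786]
tcp_rot: [-0.464, 3.106, -0.001]
ft_force: [-0.6, -0.1, -0.1]
opening: 0.0599
grasp_force: 0.0
```

```bash
python3 -c "
from h import *
clev('wrist',.033);clev('top',.033);clev('top',.042)
floors('top')
go(412,-254.8,15,197.5)"
```

```text
wrist px [339. 114.] n 1857 c [ 411.4 -255. ] wh 43.1 35.4 ang 18.8
top px [445. 258.] n 268 c [ 413.  -254.4] wh 43.8 36.4 ang 18.3
top px [355. 172.] n 227 c [608.1 -55.2] wh 43.1 34.9 ang 3.4
top px [321. 175.] n 219 c [602.8  22.3] wh 44.0 32.2 ang 0.2
top floor px [388. 173.] n 342 c [ 612.  -134.1] wh 48.5 39.8 ang 3.4
top floor px [288. 179.] n 349 c [598.3 100.5] wh 48.2 40.5 ang 0.7
 d [ 58.3  16.1 163.3] w [-0.      0.0002 -0.0045]
```

Emit:
send_rows([
  {"hand":60,"dx":58,"dy":16,"dz":40,"wx":0,"wy":0,"wz":-0.015},
  {"hand":60,"dx":58,"dy":16,"dz":80,"wx":0,"wy":0,"wz":-0.015},
  {"hand":60,"dx":58,"dy":16,"dz":97,"wx":0,"wy":0,"wz":-0.015},
  {"hand":60,"dx":58,"dy":16,"dz":97,"wx":0,"wy":0,"wz":-0.015},
  {"hand":60,"dx":58,"dy":16,"dz":130,"wx":0,"wy":0,"wz":-0.015},
  {"hand":60,"dx":58,"dy":16,"dz":152,"wx":0,"wy":0,"wz":-0.015},
  {"hand":60,"dx":58,"dy":16,"dz":163,"wx":0,"wy":0,"wz":-0.015},
  {"hand":60,"dx":58,"dy":16,"dz":163,"wx":0,"wy":0,"wz":-0.015},
  {"hand":30,"dx":58,"dy":16,"dz":163,"wx":0,"wy":0,"wz":-0.015},
  {"hand":30,"dx":58,"dy":16,"dz":163,"wx":0,"wy":0,"wz":-0.015},
  {"hand":30,"dx":58,"dy":16,"dz":163,"wx":0,"wy":0,"wz":-0.015},
  {"hand":30,"dx":58,"dy":16,"dz":163,"wx":0,"wy":0,"wz":-0.015},
  {"hand":30,"dx":58,"dy":16,"dz":163,"wx":0,"wy":0,"wz":-0.015},
  {"hand":30,"dx":58,"dy":16,"dz":133,"wx":0,"wy":0,"wz":-0.015},
  {"hand":30,"dx":58,"dy":16,"dz":83,"wx":0,"wy":0,"wz":-0.015},
  {"hand":30,"dx":58,"dy":16,"dz":38,"wx":0,"wy":0,"wz":-0.015},
  {"hand":30,"dx":58,"dy":16,"dz":38,"wx":0,"wy":0,"wz":-0.015},
  {"hand":30,"dx":58,"dy":16,"dz":38,"wx":0,"wy":0,"wz":-0.015},
], force=50)

```text
clock: 14.65
tool_pos: [0.4123, -0.2564, 0.1418]
tcp_rot: [-0.491, 3.101, -0.004]
ft_force: [-0.2, 0.1, -3.4]
opening: 0.0345
grasp_force: 51.1
```

```bash
python3 -c "
from h import *
held();go(613.3,-134.6,140,183.4)"
```

```text
tcp [ 412.3 -256.4  141.8] slope [0.019 0.008] top-tcp 15.3 off [-2.1 -0.2] wh 45.8 35.4 ang 18.0
 d [-2.292e+02  5.280e+01  1.000e-01] w [-2.000e-04  1.000e-04  2.548e-01]
```

Emit:
send_rows([
  {"hand":30,"dx":-70,"dy":17,"dz":0,"wx":0,"wy":0,"wz":0.1},
  {"hand":30,"dx":-140,"dy":35,"dz":0,"wx":0,"wy":0,"wz":0.2},
  {"hand":30,"dx":-200,"dy":46,"dz":0,"wx":0,"wy":0,"wz":0.255},
  {"hand":30,"dx":-229,"dy":53,"dz":0,"wx":0,"wy":0,"wz":0.255},
  {"hand":30,"dx":-229,"dy":53,"dz":0,"wx":0,"wy":0,"wz":0.255},
  {"hand":30,"dx":-229,"dy":53,"dz":0,"wx":0,"wy":0,"wz":0.255},
  {"hand":30,"dx":-229,"dy":53,"dz":0,"wx":0,"wy":0,"wz":0.255},
  {"hand":30,"dx":-229,"dy":53,"dz":0,"wx":0,"wy":0,"wz":0.255},
  {"hand":30,"dx":-229,"dy":53,"dz":0,"wx":0,"wy":0,"wz":0.255},
])

```text
clock: 15.6
tool_pos: [0.6121, -0.1351, 0.1399]
tcp_rot: [0.091, -3.139, -0.0]
ft_force: [0.3, 0.1, -1.9]
opening: 0.0348
grasp_force: 51.1
```

```bash
python3 -c "
from h import *
floors('wrist');held();go(613.3,-134.6,27.5,183.4)"
```

```text
wrist floor px [465. 133.] n 62 c [560.7 -18.9] wh 6.7 6.4 ang -86.6
wrist floor px [320. 178.] n 2203 c [ 606.  -133.5] wh 42.0 37.9 ang -86.6
wrist floor px [408. 168.] n 318 c [606.3 -54.2] wh 47.9 40.3 ang 3.4
wrist floor px [511. 159.] n 172 c [579.4  23.6] wh 37.9 4.2 ang -87.9
wrist floor px [602. 184.] n 2363 c [597.4 104. ] wh 48.8 35.7 ang 3.2
tcp [ 612.3 -135.2  140.3] slope [0.019 0.003] top-tcp 15.3 off [-2.2  0.4] wh 45.7 35.3 ang 3.4
 d [ -0.9   0.5 112.9] w [-0.0002  0.0001 -0.0013]
```

Emit:
send_rows([
  {"hand":30,"dx":-1,"dy":0.5,"dz":35,"wx":0,"wy":0,"wz":0},
  {"hand":30,"dx":-1,"dy":0.5,"dz":65,"wx":0,"wy":0,"wz":0},
  {"hand":30,"dx":-1,"dy":0.5,"dz":87,"wx":0,"wy":0,"wz":0},
  {"hand":30,"dx":-1,"dy":0.5,"dz":98,"wx":0,"wy":0,"wz":0},
  {"hand":30,"dx":-1,"dy":0.5,"dz":105,"wx":0,"wy":0,"wz":0},
  {"hand":30,"dx":-1,"dy":0.5,"dz":112.5,"wx":0,"wy":0,"wz":0},
  {"hand":30,"dx":-1,"dy":0.5,"dz":112.5,"wx":0,"wy":0,"wz":0},
  {"hand":30,"dx":-1,"dy":0.5,"dz":112.5,"wx":0,"wy":0,"wz":0},
])

```text
clock: 16.5
tool_pos: [0.6138, -0.1341, 0.0282]
tcp_rot: [0.093, -3.14, 0.001]
ft_force: [-3.7, -0.2, -3.9]
opening: 0.0352
grasp_force: 50.9
```

Emit:
send_rows([
  {"hand":60,"dx":0,"dy":0,"dz":0,"wx":0,"wy":0,"wz":0},
  {"hand":60,"dx":0,"dy":0,"dz":0,"wx":0,"wy":0,"wz":0},
  {"hand":60,"dx":0,"dy":0,"dz":0,"wx":0,"wy":0,"wz":0},
  {"hand":60,"dx":0,"dy":0,"dz":0,"wx":0,"wy":0,"wz":0},
  {"hand":60,"dx":0,"dy":0,"dz":-25,"wx":0,"wy":0,"wz":0},
  {"hand":60,"dx":0,"dy":0,"dz":-70,"wx":0,"wy":0,"wz":0},
  {"hand":60,"dx":0,"dy":0,"dz":-120,"wx":0,"wy":0,"wz":0},
  {"hand":60,"dx":40,"dy":40,"dz":-150,"wx":0,"wy":0,"wz":-0.3},
  {"hand":60,"dx":80,"dy":80,"dz":-170,"wx":0,"wy":0,"wz":-0.6},
  {"hand":60,"dx":110,"dy":110,"dz":-170,"wx":0,"wy":0,"wz":-0.9},
  {"hand":60,"dx":140,"dy":125,"dz":-170,"wx":0,"wy":0,"wz":-1.2},
  {"hand":60,"dx":153,"dy":147,"dz":-170,"wx":0,"wy":0,"wz":-1.408},
  {"hand":60,"dx":153,"dy":147,"dz":-170,"wx":0,"wy":0,"wz":-1.408},
  {"hand":60,"dx":153,"dy":147,"dz":-170,"wx":0,"wy":0,"wz":-1.408},
  {"hand":60,"dx":153,"dy":147,"dz":-170,"wx":0,"wy":0,"wz":-1.408},
  {"hand":60,"dx":153,"dy":147,"dz":-170,"wx":0,"wy":0,"wz":-1.408},
  {"hand":60,"dx":153,"dy":147,"dz":-170,"wx":0,"wy":0,"wz":-1.408},
])

```text
clock: 18.2
tool_pos: [0.4527, 0.0038, 0.1981]
tcp_rot: [-2.11, 2.327, -0.001]
ft_force: [-0.2, 0.4, -0.4]
opening: 0.0599
grasp_force: 0.0
```

```bash
cat >> h.py <<'E'
def handle(n):
    c=r.calibration(n);im,d=r.camera(n);W=world(c,d);z=W[...,2]
    b=(abs(z-.055)<.006)&(W[...,0]>.40)&(W[...,0]<.5)&(W[...,1]>-.15)&(W[...,1]<.03)
    for m,ce,s in blobs(b,100):
        p,w,h,a=rect(c,m,.055); print(n,'handle px',ce.round(),'c',p.round(1),'wh %.1f %.1f ang %.1f'%(w,h,a))
    return im
E
python3 -c "
from h import *
clev('top',.042)
im=handle('wrist');cv2.imwrite('pics/w3.png',im[:,:,::-1])
handle('top')
go(451.9,3.4,100,264.1)"
```

```text
top px [390. 168.] n 169 c [ 612.3 -133. ] wh 43.0 34.6 ang 2.6
wrist handle px [322. 110.] c [445.5 -47.1] wh 162.2 22.7 ang 82.8
 d [ 0.4  0.9 98. ] w [-0.0007 -0.0002 -0.0021]
```

View pics/w3.png

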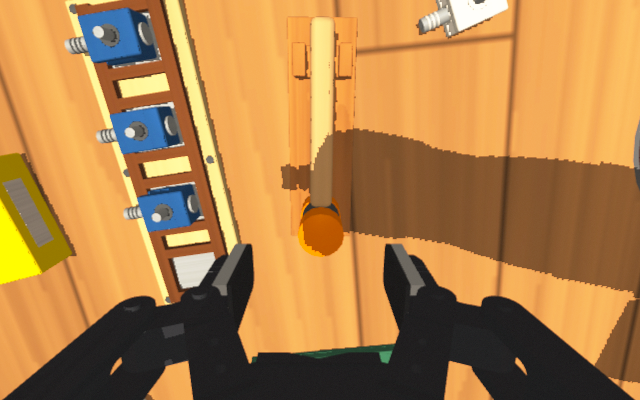

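Wrist view: all three joints sit in the jig with pins up, at (105,35), (138,130) and (163,212). The mallet handle runs down column 322 and its head is at (321,230). I grip it now.

Emit:
send_rows([
  {"hand":60,"dx":0,"dy":1,"dz":45,"wx":0,"wy":0,"wz":0},
  {"hand":60,"dx":0,"dy":1,"dz":90,"wx":0,"wy":0,"wz":0},
  {"hand":60,"dx":0,"dy":1,"dz":130,"wx":0,"wy":0,"wz":0},
  {"hand":60,"dx":0,"dy":1,"dz":160,"wx":0,"wy":0,"wz":0},
  {"hand":60,"dx":0,"dy":1,"dz":175,"wx":0,"wy":0,"wz":0},
  {"hand":60,"dx":0,"dy":1,"dz":175,"wx":0,"wy":0,"wz":0},
  {"hand":10,"dx":0,"dy":1,"dz":175,"wx":0,"wy":0,"wz":0},
  {"hand":10,"dx":0,"dy":1,"dz":175,"wx":0,"wy":0,"wz":0},
  {"hand":10,"dx":0,"dy":1,"dz":175,"wx":0,"wy":0,"wz":0},
  {"hand":10,"dx":0,"dy":1,"dz":175,"wx":0,"wy":0,"wz":0},
  {"hand":10,"dx":0,"dy":1,"dz":175,"wx":0,"wy":0,"wz":0},
  {"hand":10,"dx":0,"dy":1,"dz":175,"wx":0,"wy":0,"wz":0},
  {"hand":10,"dx":0,"dy":1,"dz":175,"wx":0,"wy":0,"wz":0},
], force=110)

```text
clock: 19.65
tool_pos: [0.4526, 0.0035, 0.0244]
tcp_rot: [-2.103, 2.333, -0.003]
ft_force: [-2.7, -0.2, 6.4]
opening: 0.0183
grasp_force: 107.6
```

```bash
python3 -c "
from h import *
s=r.sense();print(s['tool_pos'],s['tcp_rot'])
# pins, seated (top view): hammer TCP = pin - 42 mm along the mallet x
a=np.radians(93.4);u=np.array([np.cos(a),np.sin(a)])
for p in [(612,-133.3),(607.7,-55.5),(602.9,22.3)]: print((np.array(p)-42*u).round(1))
go(451.9,3.4,150,273.4)"
```

```text
[0.45258531 0.0035189  0.02438431] [-2.10279247  2.33275919 -0.00324709]
[ 614.5 -175.2]
[610.2 -97.4]
[605.4 -19.6]
 d [   0.3    0.4 -125.6] w [-0.0021 -0.0008 -0.1629]
```

Emit:
send_rows([
  {"hand":10,"dx":0,"dy":0,"dz":-15,"wx":0,"wy":0,"wz":0},
  {"hand":10,"dx":0,"dy":0,"dz":-40,"wx":0,"wy":0,"wz":0},
  {"hand":10,"dx":0,"dy":0,"dz":-80,"wx":0,"wy":0,"wz":0},
  {"hand":10,"dx":0,"dy":0,"dz":-120,"wx":0,"wy":0,"wz":0},
  {"hand":10,"dx":0,"dy":0,"dz":-120,"wx":0,"wy":0,"wz":0},
  {"hand":10,"dx":0,"dy":0,"dz":-120,"wx":0,"wy":0,"wz":0},
])

```text
clock: 20.25
tool_pos: [0.4521, 0.0037, 0.1433]
tcp_rot: [-2.103, 2.333, -0.002]
ft_force: [-0.6, 0.6, -4.9]
opening: 0.0182
grasp_force: 108.5
```

```bash
python3 -c "
from h import *
im=r.camera('wrist')[0];cv2.imwrite('pics/w4.png',im[:,:,::-1])
W=world(r.calibration('wrist'),r.camera('wrist')[1]);s=r.sense()
H=hsv(im);m=(H[...,0]>5)&(H[...,0]<20)&(W[...,2]>s['tool_pos'][2]-.03)
P=W[m];print(len(P),np.nanpercentile(P,[2,50,98],axis=0).round(4),s['tool_pos'])
go(614.5,-175.2,140,273.4);go(614.5,-175.2,85,273.4);go(614.5,-175.2,58,273.4)"
```

```text
17638 [[ 0.3995 -0.0889  0.1599]
 [ 0.4498 -0.0092  0.1725]
 [ 0.4998  0.0283  0.2298]] [0.45075023 0.00404786 0.14121892]
 d [ 161.3 -181.4    0.8] w [ 0.0022  0.0004 -0.1631]
 d [ 161.3 -181.6   55.8] w [ 0.0022  0.0004 -0.1631]
 d [ 161.3 -181.6   82.8] w [ 0.0022  0.0004 -0.1631]
```

View pics/w4.png

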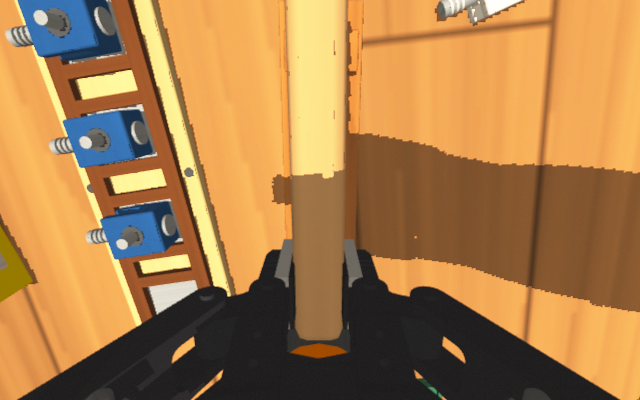

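The handle lies straight in the grip along columns 290–345, and the pins are still proud in the jig at the left.

Emit:
send_rows([
  {"hand":10,"dx":30,"dy":-34,"dz":0,"wx":0,"wy":0,"wz":-0.04},
  {"hand":10,"dx":60,"dy":-68,"dz":0,"wx":0,"wy":0,"wz":-0.08},
  {"hand":10,"dx":90,"dy":-102,"dz":0,"wx":0,"wy":0,"wz":-0.12},
  {"hand":10,"dx":120,"dy":-136,"dz":0,"wx":0,"wy":0,"wz":-0.163},
  {"hand":10,"dx":150,"dy":-170,"dz":0,"wx":0,"wy":0,"wz":-0.163},
  {"hand":10,"dx":161,"dy":-181,"dz":0,"wx":0,"wy":0,"wz":-0.163},
  {"hand":10,"dx":161,"dy":-181,"dz":0,"wx":0,"wy":0,"wz":-0.163},
  {"hand":10,"dx":161,"dy":-181,"dz":20,"wx":0,"wy":0,"wz":-0.163},
  {"hand":10,"dx":161,"dy":-181,"dz":40,"wx":0,"wy":0,"wz":-0.163},
  {"hand":10,"dx":161,"dy":-181,"dz":53,"wx":0,"wy":0,"wz":-0.163},
  {"hand":10,"dx":161,"dy":-181,"dz":53,"wx":0,"wy":0,"wz":-0.163},
  {"hand":10,"dx":161,"dy":-181,"dz":53,"wx":0,"wy":0,"wz":-0.163},
])

```text
clock: 21.55
tool_pos: [0.6146, -0.1745, 0.0898]
tcp_rot: [2.287, -2.154, -0.001]
ft_force: [1.1, -0.3, -4.0]
opening: 0.0186
grasp_force: 109.1
```

```bash
python3 -c "
from h import *
for n in ('top',):
  c=r.calibration(n);im,d=r.camera(n);W=world(c,d);H=hsv(im)
  m=(H[...,0]>5)&(H[...,0]<20)&(H[...,1]>180)&(W[...,2]>.125)&(W[...,2]<.17)
  for b,ce,s in blobs(m,30): print(ce,s[4],np.nanmedian(W[b],0).round(4))
im=r.camera('side')[0];cv2.imwrite('pics/s1.png',cv2.resize(im[100:300,240:440,::-1],(600,600)))
go(614.5,-175.2,60,273.4)"
```

```text
d [ 0.  1. 31.] w [-0.0013 -0.0009  0.0002]
```

View pics/s1.png

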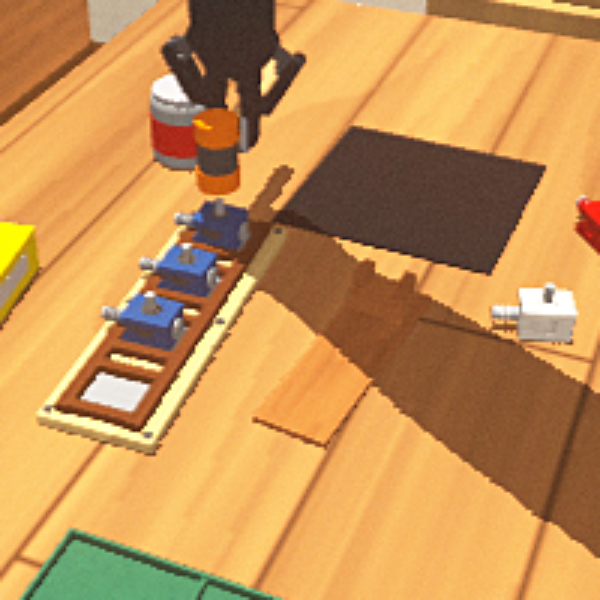

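The crop shows the mallet head at (218,150) centred over the far pin. The pins at (186,250) and (150,298) stand proud and the last pocket is empty. I press now.

Emit:
send_rows([
  {"hand":10,"dx":0,"dy":0.5,"dz":10,"wx":0,"wy":0,"wz":0},
  {"hand":10,"dx":0,"dy":0.5,"dz":16,"wx":0,"wy":0,"wz":0},
  {"hand":10,"dx":0,"dy":0.5,"dz":21,"wx":0,"wy":0,"wz":0},
  {"hand":10,"dx":0,"dy":0.5,"dz":25,"wx":0,"wy":0,"wz":0},
  {"hand":10,"dx":0,"dy":0.5,"dz":29,"wx":0,"wy":0,"wz":0},
  {"hand":10,"dx":0,"dy":0.5,"dz":32,"wx":0,"wy":0,"wz":0},
  {"hand":10,"dx":0,"dy":0.5,"dz":35,"wx":0,"wy":0,"wz":0},
  {"hand":10,"dx":0,"dy":0.5,"dz":35,"wx":0,"wy":0,"wz":0},
])

```text
clock: 22.45
tool_pos: [0.6164, -0.1767, 0.0583]
tcp_rot: [-2.285, 2.154, -0.009]
ft_force: [-1.8, -3.5, 17.7]
opening: 0.0183
grasp_force: 112.7
```

Emit:
send_rows([
  {"hand":10,"dx":0,"dy":0,"dz":3,"wx":0,"wy":0,"wz":0},
  {"hand":10,"dx":0,"dy":0,"dz":5,"wx":0,"wy":0,"wz":0},
  {"hand":10,"dx":0,"dy":0,"dz":5,"wx":0,"wy":0,"wz":0},
])

```text
clock: 22.75
tool_pos: [0.6161, -0.1759, 0.0515]
tcp_rot: [-2.285, 2.154, -0.006]
ft_force: [3.6, 2.5, 10.6]
opening: 0.0183
grasp_force: 117.5
```

Emit:
send_rows([
  {"hand":10,"dx":0,"dy":0,"dz":-10,"wx":0,"wy":0,"wz":0},
  {"hand":10,"dx":0,"dy":0,"dz":-35,"wx":0,"wy":0,"wz":0},
  {"hand":10,"dx":0,"dy":0,"dz":-40,"wx":0,"wy":0,"wz":0},
  {"hand":10,"dx":-40,"dy":0,"dz":-40,"wx":0,"wy":0,"wz":0},
  {"hand":10,"dx":-78,"dy":0,"dz":-40,"wx":0,"wy":0,"wz":0},
  {"hand":10,"dx":-78,"dy":0,"dz":-40,"wx":0,"wy":0,"wz":0},
  {"hand":10,"dx":-78,"dy":0,"dz":-40,"wx":0,"wy":0,"wz":0},
  {"hand":10,"dx":-78,"dy":0,"dz":-40,"wx":0,"wy":0,"wz":0},
])

```text
clock: 23.55
tool_pos: [0.6096, -0.0977, 0.0892]
tcp_rot: [2.286, -2.154, -0.001]
ft_force: [-0.1, -0.0, -5.3]
opening: 0.0184
grasp_force: 119.8
```

```bash
python3 -c "
from h import *
go(610.2,-97.4,60,273.4)
im=r.camera('side')[0];cv2.imwrite('pics/s2.png',cv2.resize(im[140:240,260:360,::-1],(600,600)))
"
```

```text
d [-0.3 -0.6 29.2] w [ 0.0007 -0.0002 -0.0002]
```

View pics/s2.png

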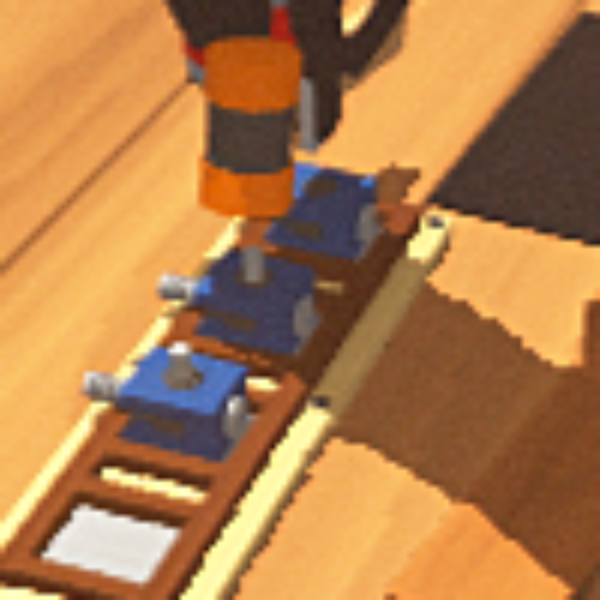

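The crop shows the far fork, with no pin standing proud where visible behind the mallet at (330,200). The next pins are at (255,262) and (180,360). The TCP sank lower than expected, so I check the mallet's slip and tilt in the grip.

```bash
cat >> h.py <<'E'
def mal():
    s=r.sense();c=r.calibration('wrist');im,d=r.camera('wrist');W=world(c,d)
    R=Ro.from_rotvec(s['tcp_rot']).as_matrix();L=(W-s['tool_pos'])@R*1000
    m=(abs(L[...,1])<6)&(L[...,0]>15)&(L[...,0]<120)&(abs(L[...,2]+30)<25)
    P=L[m];k=np.polyfit(P[:,0],P[:,2],1);print('handle top z(tool) at x=0: %.1f slope %.3f n %d'%(k[1],k[0],len(P)))
    y=(abs(L[...,2]-np.polyval(k,L[...,0]))<6)&(abs(L[...,1])<25)
    for a in(30,60,90,120):
        q=L[y&(abs(L[...,0]-a)<4)];print(a,np.percentile(q[:,1],[3,97]).round(1),end=' ')
    print((s['tool_pos']*1000).round(1));return im
E
python3 -c "
from h import *
mal()
c=r.calibration('top');im,d=r.camera('top');W=world(c,d);H=hsv(im)
b=(H[...,0]>100)&(H[...,0]<125)&(H[...,1]>100)&(abs(W[...,2]-.042)<.008)
print([(ce.round(),s[4]) for _,ce,s in blobs(b,20)])
b=(W[...,0]>.58)&(W[...,0]<.64)&(abs(W[...,1]+.134)<.02)
print('zmax P1',np.nanpercentile(W[b][:,2],[50,90,98]))
"
```

```text
handle top z(tool) at x=0: -32.9 slope 0.223 n 8287
30 [-9.7  9. ] 60 [-9.6  8.7] 90 [-9.9  9. ] Traceback (most recent call last):
  File "<string>", line 3, in <module>
    mal()
    ~~~^^
  File "h.py", line 62, in mal
    q=L[y&(abs(L[...,0]-a)<4)];print(a,np.percentile(q[:,1],[3,97]).round(1),end=' ')
                                       ~~~~~~~~~~~~~^^^^^^^^^^^^^^^
    return _quantile_unchecked(
        a, q, axis, out, overwrite_input, method, keepdims, weights)
    return _ureduce(a,
                    func=_quantile_ureduce_func,
    ...<5 lines>...
                    overwrite_input=overwrite_input,
                    method=method)
    r = func(a, **kwargs)
    result = _quantile(arr,
                       quantiles=q,
    ...<2 lines>...
                       out=out,
                       weights=wgt)
    slices_having_nans = np.isnan(arr[-1, ...])
                                  ~~~^^^^^^^^^
IndexError: index -1 is out of bounds for axis 0 with size 0
```

The mallet pitched about 0.22 rad in the grip, tail down, under too hard a press. I tilt the tool to level it, and will press more gently from here.

Emit:
send_rows([
  {"hand":10,"dx":2,"dy":-0.6,"dz":-10,"wx":0,"wy":0.11,"wz":0},
  {"hand":10,"dx":4,"dy":-0.6,"dz":-10,"wx":0,"wy":0.22,"wz":0},
  {"hand":10,"dx":4,"dy":-0.6,"dz":-10,"wx":0,"wy":0.22,"wz":0},
  {"hand":10,"dx":4,"dy":-0.6,"dz":0,"wx":0,"wy":0.22,"wz":0},
  {"hand":10,"dx":4,"dy":-0.6,"dz":0,"wx":0,"wy":0.22,"wz":0},
  {"hand":10,"dx":4,"dy":-0.6,"dz":0,"wx":0,"wy":0.22,"wz":0},
], force=120)

```text
clock: 24.25
tool_pos: [0.6101, -0.1019, 0.0889]
tcp_rot: [2.169, -2.046, 0.236]
ft_force: [0.2, -0.5, -3.1]
opening: 0.0183
grasp_force: 119.9
```

```bash
sed -i 's/(30,60,90,120)/(30,60,90)/' h.py; python3 -c "
from h import *
mal()
s=r.sense();R=Ro.from_rotvec(s['tcp_rot']).as_matrix();print('tool axes',R.T.round(3))
c=r.calibration('top');im,d=r.camera('top');W=world(c,d)
for y in(-.134,-.056,.022):
  b=(abs(W[...,0]-.607)<.025)&(abs(W[...,1]-y)<.02);print(y,b.sum(),np.nanpercentile(W[b][:,2],[20,50,90,98]).round(3))
"
```

```text
handle top z(tool) at x=0: -33.0 slope 0.223 n 8320
30 [-9.8  8.9] 60 [-9.7  8.7] 90 [-10.    8.9] [ 610.1 -101.9   88.9]
tool axes [[ 0.057 -0.974  0.217]
 [-0.998 -0.058  0.001]
 [ 0.012 -0.217 -0.976]]
-0.134 429 [0.039 0.045 0.122 0.124]
-0.056 1454 [0.566 0.572 0.577 0.578]
0.022 601 [0.576 0.579 0.58  0.581]
```

Emit:
send_rows([
  {"hand":10,"dx":-2.2,"dy":0,"dz":9.8,"wx":0,"wy":0,"wz":0},
  {"hand":10,"dx":-3.3,"dy":0,"dz":14.6,"wx":0,"wy":0,"wz":0},
  {"hand":10,"dx":-4.3,"dy":0,"dz":19.5,"wx":0,"wy":0,"wz":0},
  {"hand":10,"dx":-5.2,"dy":0,"dz":23.4,"wx":0,"wy":0,"wz":0},
  {"hand":10,"dx":-5.9,"dy":0,"dz":26.4,"wx":0,"wy":0,"wz":0},
  {"hand":10,"dx":-6.5,"dy":0,"dz":29.3,"wx":0,"wy":0,"wz":0},
  {"hand":10,"dx":-6.5,"dy":0,"dz":29.3,"wx":0,"wy":0,"wz":0},
])

```text
clock: 25.05
tool_pos: [0.6106, -0.1012, 0.0594]
tcp_rot: [2.17, -2.044, 0.239]
ft_force: [-0.9, -0.8, -1.1]
opening: 0.0184
grasp_force: 120.7
```

```bash
python3 -c "
from h import *
mal();print(r.sense()['ft_force'])"
```

```text
handle top z(tool) at x=0: -33.0 slope 0.224 n 8309
30 [-9.8  8.9] 60 [-9.7  8.7] 90 [-9.9  8.5] [ 610.6 -101.2   59.4]
[-1.85028402 -0.23267391 -0.15150001]
```

Emit:
send_rows([
  {"hand":10,"dx":-0.3,"dy":0,"dz":1.5,"wx":0,"wy":0,"wz":0},
  {"hand":10,"dx":-0.6,"dy":0,"dz":2.5,"wx":0,"wy":0,"wz":0},
  {"hand":10,"dx":-0.6,"dy":0,"dz":2.5,"wx":0,"wy":0,"wz":0},
])

```text
clock: 25.4
tool_pos: [0.6109, -0.1014, 0.0586]
tcp_rot: [2.17, -2.044, 0.241]
ft_force: [-8.0, 0.4, 10.2]
opening: 0.0185
grasp_force: 122.6
```

Emit:
send_rows([
  {"hand":10,"dx":3.3,"dy":0,"dz":-14.6,"wx":0,"wy":0,"wz":0},
  {"hand":10,"dx":6.5,"dy":0,"dz":-29.3,"wx":0,"wy":0,"wz":0},
  {"hand":10,"dx":6.5,"dy":0,"dz":-29.3,"wx":0,"wy":0,"wz":0},
  {"hand":10,"dx":-31.5,"dy":0.2,"dz":-37.8,"wx":0,"wy":0,"wz":0},
  {"hand":10,"dx":-69.6,"dy":0.3,"dz":-46.2,"wx":0,"wy":0,"wz":0},
  {"hand":10,"dx":-69.6,"dy":0.3,"dz":-46.2,"wx":0,"wy":0,"wz":0},
  {"hand":10,"dx":-69.6,"dy":0.3,"dz":-46.2,"wx":0,"wy":0,"wz":0},
  {"hand":10,"dx":-71.7,"dy":0.3,"dz":-36.4,"wx":0,"wy":0,"wz":0},
  {"hand":10,"dx":-72.8,"dy":0.3,"dz":-31.5,"wx":0,"wy":0,"wz":0},
  {"hand":10,"dx":-73.9,"dy":0.3,"dz":-26.7,"wx":0,"wy":0,"wz":0},
  {"hand":10,"dx":-74.8,"dy":0.3,"dz":-22.8,"wx":0,"wy":0,"wz":0},
  {"hand":10,"dx":-75.4,"dy":0.3,"dz":-19.8,"wx":0,"wy":0,"wz":0},
  {"hand":10,"dx":-75.4,"dy":0.3,"dz":-19.8,"wx":0,"wy":0,"wz":0},
])

```text
clock: 26.7
tool_pos: [0.606, -0.0239, 0.0599]
tcp_rot: [2.169, -2.045, 0.241]
ft_force: [1.0, -2.3, -1.7]
opening: 0.0186
grasp_force: 120.6
```

Emit:
send_rows([
  {"hand":10,"dx":-0.3,"dy":0,"dz":1.5,"wx":0,"wy":0,"wz":0},
  {"hand":10,"dx":-0.7,"dy":0,"dz":3,"wx":0,"wy":0,"wz":0},
  {"hand":10,"dx":-0.7,"dy":0,"dz":3,"wx":0,"wy":0,"wz":0},
])

```text
clock: 27.0
tool_pos: [0.6064, -0.0236, 0.0582]
tcp_rot: [2.17, -2.045, 0.242]
ft_force: [-1.3, -8.9, -4.6]
opening: 0.0186
grasp_force: 151.4
```

Emit:
send_rows([
  {"hand":10,"dx":-0.3,"dy":0,"dz":1.5,"wx":0,"wy":0,"wz":0},
  {"hand":10,"dx":-0.3,"dy":0,"dz":1.5,"wx":0,"wy":0,"wz":0},
  {"hand":10,"dx":-0.3,"dy":0,"dz":1.5,"wx":0,"wy":0,"wz":0},
])

```text
clock: 27.3
tool_pos: [0.606, -0.0232, 0.0557]
tcp_rot: [2.17, -2.045, 0.24]
ft_force: [-9.5, -2.5, 0.8]
opening: 0.0183
grasp_force: 177.6
```

```bash
python3 -c "
from h import *
mal();print(r.sense()['ft_force'])"
```

```text
handle top z(tool) at x=0: -48.4 slope -0.006 n 11930
30 [-9.5  9. ] 60 [-9.2  9.2] 90 [-9.   9.4] [606.  -23.2  55.7]
[-1.47667112 -0.06148286 -4.56452926]
```

```bash
python3 -c "
from h import *
im=mal();im2=r.camera('side')[0];cv2.imwrite('pics/c1.png',np.hstack([cv2.resize(im[:,100:540,::-1],(400,364)),cv2.resize(im2[110:252,240:396,::-1],(400,364))]))"
```

```text
handle top z(tool) at x=0: -48.7 slope 0.003 n 11611
30 [-7.9 10.4] 60 [-6.2 12.2] 90 [-4.4 14. ] [605.3 -23.   54.9]
```

View pics/c1.png

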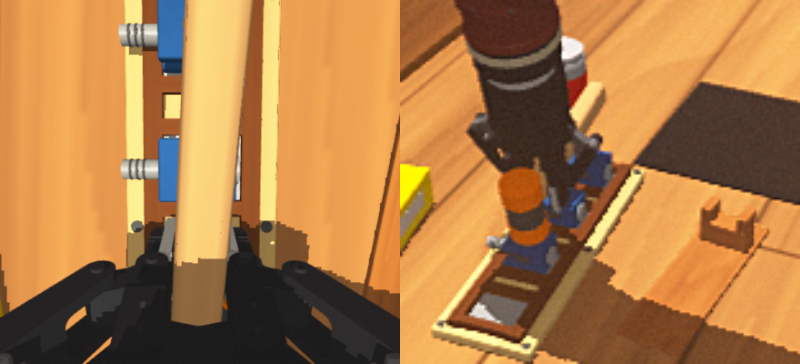

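The composite shows the mallet still standing on the near fork (right half, head at (522,205)). It has ridden up toward the palm, tail up, in the curled fingers. I lift slightly and check whether the grip holds, then take it back to the cradle to regrip.

Emit:
send_rows([
  {"hand":10,"dx":0.5,"dy":0,"dz":-2,"wx":0,"wy":0,"wz":0},
  {"hand":10,"dx":1.1,"dy":0,"dz":-5,"wx":0,"wy":0,"wz":0},
  {"hand":10,"dx":2.2,"dy":0,"dz":-10,"wx":0,"wy":0,"wz":0},
  {"hand":10,"dx":2.2,"dy":0,"dz":-10,"wx":0,"wy":0,"wz":0},
  {"hand":10,"dx":2.2,"dy":0,"dz":-10,"wx":0,"wy":0,"wz":0},
])

```text
clock: 27.95
tool_pos: [0.606, -0.0234, 0.066]
tcp_rot: [2.17, -2.045, 0.241]
ft_force: [0.6, -0.2, -5.0]
opening: 0.0182
grasp_force: 142.1
```

```bash
python3 -c "
from h import *
mal();mal();print(r.sense()['ft_force'],r.sense()['opening'])
go(606,-23,150,273.4)"
```

```text
handle top z(tool) at x=0: -48.7 slope 0.003 n 11590
30 [-7.9 10.5] 60 [-6.  12.4] 90 [-4.2 14.2] [606.  -23.4  66. ]
handle top z(tool) at x=0: -48.7 slope 0.003 n 11603
30 [-7.9 10.5] 60 [-6.  12.3] 90 [-4.2 14.1] [605.8 -23.4  65.8]
[-0.67582683  0.12081138 -5.11346819] 0.018070406853235424
 d [ 18.1  -0.3 -82.4] w [ 1.0e-04 -2.2e-01  0.0e+00]
```

Emit:
send_rows([
  {"hand":10,"dx":9,"dy":0,"dz":-40,"wx":0,"wy":0,"wz":0},
  {"hand":10,"dx":18,"dy":0,"dz":-82,"wx":0,"wy":-0.08,"wz":0},
  {"hand":10,"dx":18,"dy":0,"dz":-82,"wx":0,"wy":-0.15,"wz":0},
  {"hand":10,"dx":18,"dy":0,"dz":-82,"wx":0,"wy":-0.22,"wz":0},
  {"hand":10,"dx":18,"dy":0,"dz":-82,"wx":0,"wy":-0.22,"wz":0},
  {"hand":10,"dx":18,"dy":0,"dz":-82,"wx":0,"wy":-0.22,"wz":0},
])

```text
clock: 28.65
tool_pos: [0.6055, -0.0235, 0.1491]
tcp_rot: [2.284, -2.154, 0.001]
ft_force: [-0.5, 0.7, -3.8]
opening: 0.0186
grasp_force: 142.2
```

```bash
cat >> h.py <<'E'
def pins(n):
    c=r.calibration(n);im,d=r.camera(n);W=world(c,d)
    for p in [(612,-133.6),(607.5,-55.8),(602.7,22.3)]:
        D=np.linalg.norm(W[...,:2]*1000-np.array(p),axis=2);z=W[...,2]*1000
        a=z[(D<6)&(z>25)&(z<75)];b=z[(D>9)&(D<15)&(z>25)&(z<75)]
        if len(a)>2 and len(b)>2: print(n,p,len(a),'pin',np.percentile(a,[50,95]).round(1),'fork',np.percentile(b,[50,95]).round(1))
    return im
def head():
    """held mallet's handle/head seen from wrist: far end of the handle in tool coordinates"""
    s=r.sense();c=r.calibration('wrist');im,d=r.camera('wrist');W=world(c,d)
    L=(W-s['tool_pos'])@Ro.from_rotvec(s['tcp_rot']).as_matrix()*1000
    m=(abs(L[...,2]+48.7)<10)&(abs(L[...,1])<40)&(L[...,0]<200)
    q=L[m];print('handle x range',np.percentile(q[:,0],[.2,99.8]).round(1)); v,u=np.where(m);print('rows',v.min(),v.max())
E
python3 -c "
from h import *
mal();head();im=pins('wrist');pins('top')
cv2.imwrite('pics/w5.png',im[:,:,::-1])
print(r.sense()['tool_pos'])"
```

```text
handle top z(tool) at x=0: -48.6 slope 0.003 n 11568
30 [-7.9 10.6] 60 [-6.  12.3] 90 [-4.2 14.1] [605.5 -23.5 149.1]
handle x range [-13.7  95.4]
rows 0 376
top (612, -133.6) 22 pin [43.  45.8] fork [42.6 46. ]
[ 0.60546701 -0.02235319  0.14927792]
```

View pics/w5.png

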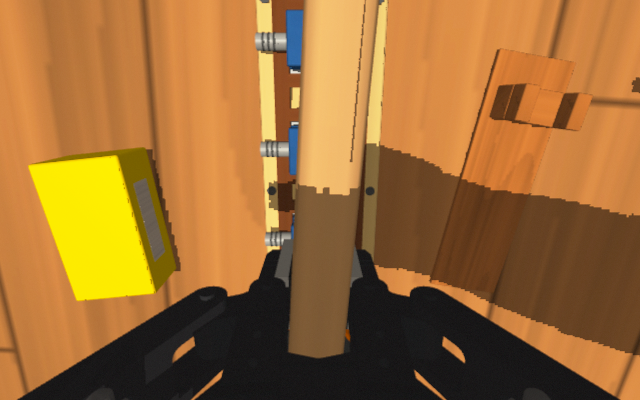

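The wrist view shows the mallet held level with a slight yaw (tail at the top, column 345). The cradle is at (500,170) with its post at (545,105). I carry it over the cradle.

```bash
python3 -c "
from h import *
go(452.3,3.5,150,267.7)"
```

```text
d [-35.1 151.3  -0.7] w [ 0.0006 -0.0009  0.1006]
```

Emit:
send_rows([
  {"hand":10,"dx":-9,"dy":38,"dz":-1,"wx":0,"wy":0,"wz":0.03},
  {"hand":10,"dx":-18,"dy":76,"dz":-1,"wx":0,"wy":0,"wz":0.06},
  {"hand":10,"dx":-26,"dy":114,"dz":-1,"wx":0,"wy":0,"wz":0.1},
  {"hand":10,"dx":-35,"dy":151,"dz":-1,"wx":0,"wy":0,"wz":0.1},
  {"hand":10,"dx":-35,"dy":151,"dz":-1,"wx":0,"wy":0,"wz":0.1},
  {"hand":10,"dx":-35,"dy":151,"dz":-1,"wx":0,"wy":0,"wz":0.1},
  {"hand":10,"dx":-35,"dy":151,"dz":-1,"wx":0,"wy":0,"wz":0.1},
])

```text
clock: 29.55
tool_pos: [0.4537, 0.0029, 0.151]
tcp_rot: [-2.176, 2.265, -0.002]
ft_force: [0.1, -0.1, -4.2]
opening: 0.0188
grasp_force: 141.9
```

```bash
python3 -c "
from h import *
mal();im=pins('top');pins('top');pins('top');pins('wrist');clev('top',.042)
c=r.calibration('top');im,d=r.camera('top');W=world(c,d);H=hsv(im)
m=(W[...,2]>.14)&(W[...,2]<.24)&(H[...,0]>5)&(H[...,0]<20)&(H[...,1]>150)
for b,ce,s in blobs(m,25): print(ce,s[4],np.nanpercentile(W[b],[3,50,97],axis=0).round(3).tolist())
c=r.calibration('side');im,d=r.camera('side');W=world(c,d);H=hsv(im)
m=(W[...,2]>.10)&(W[...,2]<.26)&(W[...,0]<.6)&(H[...,0]>5)&(H[...,0]<20)&(H[...,1]>150)&(H[...,2]>120)
for b,ce,s in blobs(m,25): print('side',ce,s[4],np.nanpercentile(W[b],[3,50,97],axis=0).round(3).tolist())
cv2.imwrite('pics/s3.png',cv2.resize(im[100:300,240:440,::-1],(600,600)))
"
```

```text
handle top z(tool) at x=0: -48.7 slope 0.002 n 11563
30 [-7.9 10.7] 60 [-6.1 12.4] 90 [-4.2 14.2] [453.7   2.9 151. ]
top (612, -133.6) 21 pin [43.3 44.9] fork [42.8 45. ]
top (607.5, -55.8) 21 pin [42.9 46.5] fork [42.9 45.4]
top (612, -133.6) 22 pin [43.4 46.3] fork [42.5 45.2]
top (607.5, -55.8) 22 pin [43.  45.5] fork [42.6 45.5]
top (612, -133.6) 21 pin [43.3 44.8] fork [42.8 44.9]
top (607.5, -55.8) 21 pin [43.5 45.9] fork [43.1 45.6]
wrist (612, -133.6) 260 pin [42.2 43.2] fork [41.8 43.1]
wrist (607.5, -55.8) 206 pin [42.2 43.2] fork [41.8 43. ]
wrist (602.7, 22.3) 165 pin [42.2 43.2] fork [41.8 42.8]
top px [389. 170.] n 229 c [ 612.4 -133. ] wh 43.0 34.3 ang 3.1
top px [355. 171.] n 189 c [609.1 -55.2] wh 41.0 35.0 ang 3.1
side [429.96153846  21.46153846] 26 [[0.467, -1.08, 0.248], [0.508, -1.074, 0.25], [0.549, -1.067, 0.253]]
side [430.72361809  43.42211055] 199 [[0.46, -1.079, 0.107], [0.493, -1.073, 0.162], [0.519, -1.064, 0.234]]
side [473.10714286  26.35714286] 28 [[0.306, -1.071, 0.235], [0.339, -1.06, 0.249], [0.356, -1.051, 0.252]]
side [493.08  27.4 ] 25 [[0.228, -1.062, 0.247], [0.261, -1.054, 0.25], [0.296, -1.046, 0.252]]
side [478.50656934  47.75912409] 685 [[0.237, -1.066, 0.104], [0.297, -1.057, 0.169], [0.36, -1.048, 0.237]]
side [532.33333333  38.03333333] 30 [[0.107, -1.05, 0.21], [0.115, -1.042, 0.226], [0.128, -1.037, 0.241]]
side [446.3125  55.5625] 32 [[0.404, -1.072, 0.104], [0.419, -1.066, 0.125], [0.432, -1.061, 0.14]]
side [527.88  54.72] 25 [[0.107, -1.048, 0.142], [0.113, -1.041, 0.168], [0.122, -1.034, 0.181]]
side [516.36  65.2 ] 25 [[0.13, -1.047, 0.109], [0.141, -1.043, 0.121], [0.158, -1.038, 0.134]]
side [343.30188679 160.45597484] 318 [[0.439, 0.016, 0.199], [0.453, 0.054, 0.219], [0.473, 0.064, 0.224]]
side [342.42253521 183.5       ] 142 [[0.438, 0.044, 0.154], [0.451, 0.06, 0.163], [0.472, 0.064, 0.174]]
```

View pics/s3.png

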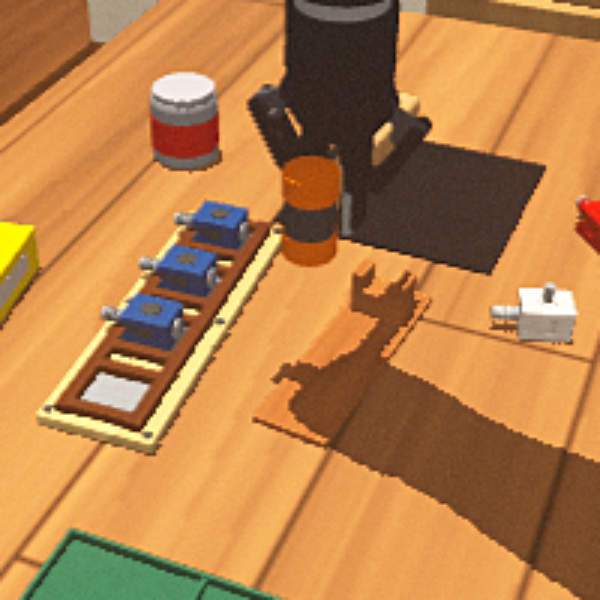

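Crop: all three pins look flush in the jig at (225,210), (190,255) and (155,305). The mallet head, at (312,210), is held upright above the cradle. Depth also gives each pin within 0.5 mm of its fork. I now lower the mallet into the cradle.

```bash
python3 -c "
from h import *
mal();go(452,3.3,9,267.7)"
```

```text
handle top z(tool) at x=0: -48.7 slope 0.003 n 11560
30 [-7.8 10.6] 60 [-6.1 12.4] 90 [-4.3 14.2] [453.1   2.9 150.5]
 d [ -0.4   1.  141.6] w [ 0.0003 -0.     -0.0006]
```

Emit:
send_rows([
  {"hand":10,"dx":-0.4,"dy":0.5,"dz":40,"wx":0,"wy":0,"wz":0},
  {"hand":10,"dx":-0.4,"dy":0.5,"dz":80,"wx":0,"wy":0,"wz":0},
  {"hand":10,"dx":-0.4,"dy":0.5,"dz":100,"wx":0,"wy":0,"wz":0},
  {"hand":10,"dx":-0.4,"dy":0.5,"dz":112,"wx":0,"wy":0,"wz":0},
  {"hand":10,"dx":-0.4,"dy":0.5,"dz":112,"wx":0,"wy":0,"wz":0},
  {"hand":10,"dx":-0.4,"dy":0.5,"dz":112,"wx":0,"wy":0,"wz":0},
])

```text
clock: 30.6
tool_pos: [0.4531, 0.0031, 0.0398]
tcp_rot: [-2.175, 2.266, -0.002]
ft_force: [0.4, 0.4, -4.1]
opening: 0.0183
grasp_force: 142.0
```

```bash
python3 -c "
from h import *
go(452,3.3,9,267.7)
c=r.calibration('wrist');im,d=r.camera('wrist');cv2.imwrite('pics/w6.png',im[:300,200:440,::-1])"
```

```text
d [-0.1  1.2 30.8] w [-0.0013 -0.0004 -0.0005]
```

View pics/w6.png

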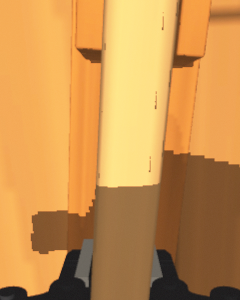

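The handle, columns 107–178, is centred between the notch cheeks at columns 75–103 and 180–210. I lower the rest of the way and release.

Emit:
send_rows([
  {"hand":10,"dx":0,"dy":0.5,"dz":12,"wx":0,"wy":0,"wz":0},
  {"hand":10,"dx":0,"dy":0.5,"dz":22,"wx":0,"wy":0,"wz":0},
  {"hand":10,"dx":0,"dy":0.5,"dz":28,"wx":0,"wy":0,"wz":0},
  {"hand":10,"dx":0,"dy":0.5,"dz":31,"wx":0,"wy":0,"wz":0},
  {"hand":10,"dx":0,"dy":0.5,"dz":31,"wx":0,"wy":0,"wz":0},
  {"hand":10,"dx":0,"dy":0.5,"dz":31,"wx":0,"wy":0,"wz":0},
])

```text
clock: 31.25
tool_pos: [0.4521, 0.0034, 0.0078]
tcp_rot: [-2.176, 2.266, -0.0]
ft_force: [-0.5, 0.7, -4.6]
opening: 0.018
grasp_force: 142.1
```

Emit:
send_rows([
  {"hand":26,"dx":0,"dy":0,"dz":0,"wx":0,"wy":0,"wz":0},
  {"hand":40,"dx":0,"dy":0,"dz":0,"wx":0,"wy":0,"wz":0},
  {"hand":50,"dx":0,"dy":0,"dz":0,"wx":0,"wy":0,"wz":0},
  {"hand":60,"dx":0,"dy":0,"dz":0,"wx":0,"wy":0,"wz":0},
  {"hand":60,"dx":0,"dy":0,"dz":0,"wx":0,"wy":0,"wz":0},
  {"hand":60,"dx":0,"dy":0,"dz":-20,"wx":0,"wy":0,"wz":0},
  {"hand":60,"dx":0,"dy":0,"dz":-60,"wx":0,"wy":0,"wz":0},
  {"hand":60,"dx":0,"dy":0,"dz":-110,"wx":0,"wy":0,"wz":0},
  {"hand":60,"dx":0,"dy":0,"dz":-150,"wx":0,"wy":0,"wz":0},
  {"hand":60,"dx":0,"dy":0,"dz":-190,"wx":0,"wy":0,"wz":0},
  {"hand":60,"dx":0,"dy":0,"dz":-190,"wx":0,"wy":0,"wz":0},
  {"hand":60,"dx":0,"dy":0,"dz":-190,"wx":0,"wy":0,"wz":0},
], force=50)

```text
clock: 32.45
tool_pos: [0.4525, 0.0032, 0.1984]
tcp_rot: [-2.175, 2.265, -0.003]
ft_force: [0.1, 0.1, -1.3]
opening: 0.06
grasp_force: 0.0
```

```bash
python3 -c "
from h import *
im=handle('wrist');cv2.imwrite('pics/w7.png',im[:,:,::-1])
c=r.calibration('wrist');_,d=r.camera('wrist');W=world(c,d);H=hsv(im)
m=(H[...,0]>5)&(H[...,0]<20)&(W[...,2]>.06)&(W[...,2]<.1)&(W[...,1]>0)&(W[...,1]<.1)
for b,ce,s in blobs(m,50): print('head',ce,s[4],np.nanmedian(W[b],0),rect(c,b,.078))
clev('wrist',.042);pins('wrist')
go(604.9,22.3,150,183.4)"
```

```text
wrist handle px [323. 108.] c [450.2 -49.3] wh 162.7 28.3 ang 86.7
head [318.10361741 229.55610055] 1631 [0.45357577 0.03927154 0.07708268] (array([455.04507446,  40.17613602]), 43.82164001464844, 38.79732894897461, -83.67407083511353)
wrist px [115.  23.] n 2263 c [ 610.3 -132.4] wh 46.5 36.0 ang 2.9
wrist px [139. 120.] n 1797 c [605.8 -55.1] wh 46.4 35.0 ang 3.1
wrist px [160. 202.] n 1520 c [601.1  21. ] wh 46.5 36.7 ang 3.7
wrist (612, -133.6) 191 pin [42.1 43.3] fork [41.8 43. ]
wrist (607.5, -55.8) 155 pin [42.3 43.6] fork [41.8 43. ]
wrist (602.7, 22.3) 122 pin [42.2 43.7] fork [41.8 42.9]
 d [ -24.9 -152.9   45.8] w [ 2.2000e-03 -1.3000e-03  1.4708e+00]
```

View pics/w7.png

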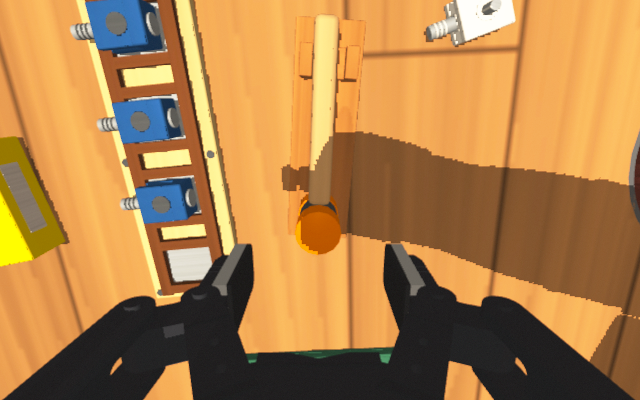

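The mallet lies in its cradle: handle at column 323 between the cheeks, head at (318,230). All three pins are flush in the jig. Next I move the joints to the tray.

Emit:
send_rows([
  {"hand":60,"dx":-6,"dy":-38,"dz":10,"wx":0,"wy":0,"wz":0.4},
  {"hand":60,"dx":-12,"dy":-76,"dz":20,"wx":0,"wy":0,"wz":0.8},
  {"hand":60,"dx":-18,"dy":-114,"dz":30,"wx":0,"wy":0,"wz":1.2},
  {"hand":60,"dx":-24,"dy":-152,"dz":46,"wx":0,"wy":0,"wz":1.471},
  {"hand":60,"dx":-24,"dy":-152,"dz":46,"wx":0,"wy":0,"wz":1.471},
  {"hand":60,"dx":-24,"dy":-152,"dz":46,"wx":0,"wy":0,"wz":1.471},
  {"hand":60,"dx":-24,"dy":-152,"dz":46,"wx":0,"wy":0,"wz":1.471},
  {"hand":60,"dx":-24,"dy":-152,"dz":46,"wx":0,"wy":0,"wz":1.471},
  {"hand":60,"dx":-24,"dy":-152,"dz":46,"wx":0,"wy":0,"wz":1.471},
  {"hand":60,"dx":-24,"dy":-152,"dz":46,"wx":0,"wy":0,"wz":1.471},
  {"hand":60,"dx":-24,"dy":-152,"dz":46,"wx":0,"wy":0,"wz":1.471},
  {"hand":60,"dx":-24,"dy":-152,"dz":46,"wx":0,"wy":0,"wz":1.471},
])

```text
clock: 33.85
tool_pos: [0.6043, 0.0213, 0.1508]
tcp_rot: [0.099, -3.139, -0.0]
ft_force: [0.4, 0.4, 0.1]
opening: 0.0604
grasp_force: 0.0
```

```bash
python3 -c "
from h import *
clev('wrist',.042);handle('top');clev('top',.042)
go(603,22,26,183.4)"
```

```text
wrist px [124. 189.] n 2258 c [ 611.5 -130.9] wh 44.3 38.8 ang 3.3
wrist px [222. 189.] n 2138 c [607.4 -53.5] wh 44.1 37.0 ang 3.7
wrist px [319. 190.] n 2018 c [602.6  22.3] wh 44.1 34.8 ang 3.7
wrist px [591. 330.] n 800 c [716.7 277.3] wh 47.9 29.8 ang -45.4
top handle px [361. 242.] c [447.6 -67.6] wh 127.2 19.8 ang 85.2
top px [389. 170.] n 228 c [ 612.3 -133. ] wh 42.8 34.4 ang 3.2
top px [355. 172.] n 221 c [608.4 -55.2] wh 43.3 34.9 ang 3.4
 d [  1.5   0.9 125.3] w [ 0.     -0.0005  0.002 ]
```

Emit:
send_rows([
  {"hand":60,"dx":1.5,"dy":0.8,"dz":45,"wx":0,"wy":0,"wz":0},
  {"hand":60,"dx":1.5,"dy":0.8,"dz":85,"wx":0,"wy":0,"wz":0},
  {"hand":60,"dx":1.5,"dy":0.8,"dz":115,"wx":0,"wy":0,"wz":0},
  {"hand":60,"dx":1.5,"dy":0.8,"dz":125,"wx":0,"wy":0,"wz":0},
  {"hand":60,"dx":1.5,"dy":0.8,"dz":125,"wx":0,"wy":0,"wz":0},
  {"hand":30,"dx":1.5,"dy":0.8,"dz":125,"wx":0,"wy":0,"wz":0},
  {"hand":30,"dx":1.5,"dy":0.8,"dz":125,"wx":0,"wy":0,"wz":0},
  {"hand":30,"dx":1.5,"dy":0.8,"dz":125,"wx":0,"wy":0,"wz":0},
  {"hand":30,"dx":1.5,"dy":0.8,"dz":125,"wx":0,"wy":0,"wz":0},
  {"hand":30,"dx":1.5,"dy":0.8,"dz":125,"wx":0,"wy":0,"wz":0},
  {"hand":30,"dx":1.5,"dy":0.8,"dz":100,"wx":0,"wy":0,"wz":0},
  {"hand":30,"dx":1.5,"dy":0.8,"dz":60,"wx":0,"wy":0,"wz":0},
  {"hand":30,"dx":1.5,"dy":0.8,"dz":20,"wx":0,"wy":0,"wz":0},
  {"hand":30,"dx":20,"dy":70,"dz":20,"wx":0,"wy":0,"wz":0.02},
  {"hand":30,"dx":40,"dy":145,"dz":20,"wx":0,"wy":0,"wz":0.045},
  {"hand":30,"dx":60,"dy":220,"dz":20,"wx":0,"wy":0,"wz":0.045},
  {"hand":30,"dx":80,"dy":295,"dz":20,"wx":0,"wy":0,"wz":0.045},
  {"hand":30,"dx":88,"dy":322,"dz":20,"wx":0,"wy":0,"wz":0.045},
  {"hand":30,"dx":88,"dy":322,"dz":20,"wx":0,"wy":0,"wz":0.045},
  {"hand":30,"dx":88,"dy":322,"dz":20,"wx":0,"wy":0,"wz":0.045},
], force=50)

```text
clock: 36.0
tool_pos: [0.4966, 0.3404, 0.1326]
tcp_rot: [-0.026, 3.141, 0.001]
ft_force: [0.8, 0.4, -2.8]
opening: 0.0347
grasp_force: 50.8
```

```bash
python3 -c "
from h import *
held();go(497,338.5,19,180.8)"
```

```text
tcp [496.6 340.4 132.6] slope [0.018 0.002] top-tcp 12.4 off [-2.8  0.6] wh 45.8 35.2 ang 1.1
 d [ -1.8  -5.5 113.5] w [0.0027 0.0002 0.0047]
```

Emit:
send_rows([
  {"hand":30,"dx":-1,"dy":-3,"dz":45,"wx":0,"wy":0,"wz":0},
  {"hand":30,"dx":-1,"dy":-3,"dz":80,"wx":0,"wy":0,"wz":0},
  {"hand":30,"dx":-1,"dy":-3,"dz":98,"wx":0,"wy":0,"wz":0},
  {"hand":30,"dx":-1,"dy":-3,"dz":105,"wx":0,"wy":0,"wz":0},
  {"hand":30,"dx":-1,"dy":-3,"dz":110,"wx":0,"wy":0,"wz":0},
  {"hand":30,"dx":-1,"dy":-3,"dz":110,"wx":0,"wy":0,"wz":0},
  {"hand":30,"dx":-1,"dy":-3,"dz":110,"wx":0,"wy":0,"wz":0},
])

```text
clock: 36.75
tool_pos: [0.4999, 0.3347, 0.0231]
tcp_rot: [-0.022, 3.139, 0.001]
ft_force: [0.4, -0.4, -2.0]
opening: 0.0346
grasp_force: 50.9
```

Emit:
send_rows([
  {"hand":55,"dx":0,"dy":0,"dz":0,"wx":0,"wy":0,"wz":0},
  {"hand":55,"dx":0,"dy":0,"dz":0,"wx":0,"wy":0,"wz":0},
  {"hand":55,"dx":0,"dy":0,"dz":0,"wx":0,"wy":0,"wz":0},
  {"hand":55,"dx":0,"dy":0,"dz":0,"wx":0,"wy":0,"wz":0},
  {"hand":55,"dx":0,"dy":0,"dz":-30,"wx":0,"wy":0,"wz":0},
  {"hand":60,"dx":0,"dy":0,"dz":-75,"wx":0,"wy":0,"wz":0},
  {"hand":60,"dx":0,"dy":0,"dz":-125,"wx":0,"wy":0,"wz":0},
  {"hand":60,"dx":-18,"dy":-70,"dz":-125,"wx":0,"wy":0,"wz":-0.02},
  {"hand":60,"dx":-36,"dy":-140,"dz":-125,"wx":0,"wy":0,"wz":-0.045},
  {"hand":60,"dx":-54,"dy":-210,"dz":-125,"wx":0,"wy":0,"wz":-0.045},
  {"hand":60,"dx":-72,"dy":-280,"dz":-125,"wx":0,"wy":0,"wz":-0.045},
  {"hand":60,"dx":-90,"dy":-350,"dz":-125,"wx":0,"wy":0,"wz":-0.045},
  {"hand":60,"dx":-102,"dy":-392,"dz":-125,"wx":0,"wy":0,"wz":-0.045},
  {"hand":60,"dx":-102,"dy":-392,"dz":-125,"wx":0,"wy":0,"wz":-0.045},
  {"hand":60,"dx":-102,"dy":-392,"dz":-125,"wx":0,"wy":0,"wz":-0.045},
  {"hand":60,"dx":-102,"dy":-392,"dz":-125,"wx":0,"wy":0,"wz":-0.045},
  {"hand":60,"dx":-102,"dy":-392,"dz":-125,"wx":0,"wy":0,"wz":-0.045},
])

```text
clock: 38.45
tool_pos: [0.6065, -0.0576, 0.1464]
tcp_rot: [0.089, -3.14, -0.0]
ft_force: [-0.3, 0.1, 0.9]
opening: 0.0599
grasp_force: 0.0
```

```bash
python3 -c "
from h import *
clev('wrist',.042);clev('top',.034,.012)
go(607.8,-55.5,26,183.4)"
```

```text
wrist px [221. 194.] n 2175 c [ 611.6 -132. ] wh 44.6 37.1 ang 2.9
wrist px [320. 194.] n 2034 c [606.9 -55.1] wh 43.7 34.6 ang 3.3
top px [187. 220.] n 254 c [499.5 332.4] wh 43.1 37.3 ang 2.3
 d [ -1.6  -0.4 120.6] w [ 0.0004 -0.0003  0.0002]
```

Emit:
send_rows([
  {"hand":60,"dx":-1.5,"dy":0,"dz":45,"wx":0,"wy":0,"wz":0},
  {"hand":60,"dx":-1.5,"dy":0,"dz":85,"wx":0,"wy":0,"wz":0},
  {"hand":60,"dx":-1.5,"dy":0,"dz":112,"wx":0,"wy":0,"wz":0},
  {"hand":60,"dx":-1.5,"dy":0,"dz":120.5,"wx":0,"wy":0,"wz":0},
  {"hand":60,"dx":-1.5,"dy":0,"dz":120.5,"wx":0,"wy":0,"wz":0},
  {"hand":30,"dx":-1.5,"dy":0,"dz":120.5,"wx":0,"wy":0,"wz":0},
  {"hand":30,"dx":-1.5,"dy":0,"dz":120.5,"wx":0,"wy":0,"wz":0},
  {"hand":30,"dx":-1.5,"dy":0,"dz":120.5,"wx":0,"wy":0,"wz":0},
  {"hand":30,"dx":-1.5,"dy":0,"dz":120.5,"wx":0,"wy":0,"wz":0},
  {"hand":30,"dx":-1.5,"dy":0,"dz":120.5,"wx":0,"wy":0,"wz":0},
  {"hand":30,"dx":-1.5,"dy":0,"dz":95,"wx":0,"wy":0,"wz":0},
  {"hand":30,"dx":-1.5,"dy":0,"dz":55,"wx":0,"wy":0,"wz":0},
  {"hand":30,"dx":-1.5,"dy":0,"dz":15,"wx":0,"wy":0,"wz":0},
  {"hand":30,"dx":20,"dy":75,"dz":15,"wx":0,"wy":0,"wz":0.02},
  {"hand":30,"dx":40,"dy":150,"dz":15,"wx":0,"wy":0,"wz":0.045},
  {"hand":30,"dx":62,"dy":225,"dz":15,"wx":0,"wy":0,"wz":0.045},
  {"hand":30,"dx":82,"dy":300,"dz":15,"wx":0,"wy":0,"wz":0.045},
  {"hand":30,"dx":90,"dy":329,"dz":15,"wx":0,"wy":0,"wz":0.045},
  {"hand":30,"dx":90,"dy":329,"dz":15,"wx":0,"wy":0,"wz":0.045},
  {"hand":30,"dx":90,"dy":329,"dz":15,"wx":0,"wy":0,"wz":0.045},
], force=50)

```text
clock: 40.55
tool_pos: [0.4962, 0.2694, 0.1327]
tcp_rot: [-0.023, 3.14, 0.001]
ft_force: [0.1, 0.6, -3.2]
opening: 0.0344
grasp_force: 51.1
```

```bash
python3 -c "
from h import *
held();go(497,268,22,180.8)"
```

```text
tcp [496.2 269.4 132.7] slope [0.017 0.002] top-tcp 12.9 off [-2.4  0.8] wh 45.4 35.5 ang 0.9
 d [ -2.9  -6.6 110.6] w [0.0033 0.0001 0.0044]
```

Emit:
send_rows([
  {"hand":30,"dx":-2,"dy":-4,"dz":45,"wx":0,"wy":0,"wz":0},
  {"hand":30,"dx":-2,"dy":-4,"dz":80,"wx":0,"wy":0,"wz":0},
  {"hand":30,"dx":-2,"dy":-4,"dz":98,"wx":0,"wy":0,"wz":0},
  {"hand":30,"dx":-2,"dy":-4,"dz":106,"wx":0,"wy":0,"wz":0},
  {"hand":30,"dx":-2,"dy":-4,"dz":110,"wx":0,"wy":0,"wz":0},
  {"hand":30,"dx":-2,"dy":-4,"dz":110,"wx":0,"wy":0,"wz":0},
  {"hand":30,"dx":-2,"dy":-4,"dz":110,"wx":0,"wy":0,"wz":0},
])

```text
clock: 41.3
tool_pos: [0.5003, 0.2632, 0.0232]
tcp_rot: [-0.022, 3.139, 0.001]
ft_force: [0.4, 0.1, -3.0]
opening: 0.0344
grasp_force: 51.3
```

Emit:
send_rows([
  {"hand":55,"dx":0,"dy":0,"dz":0,"wx":0,"wy":0,"wz":0},
  {"hand":55,"dx":0,"dy":0,"dz":0,"wx":0,"wy":0,"wz":0},
  {"hand":55,"dx":0,"dy":0,"dz":0,"wx":0,"wy":0,"wz":0},
  {"hand":55,"dx":0,"dy":0,"dz":0,"wx":0,"wy":0,"wz":0},
  {"hand":55,"dx":0,"dy":0,"dz":-30,"wx":0,"wy":0,"wz":0},
  {"hand":60,"dx":0,"dy":0,"dz":-75,"wx":0,"wy":0,"wz":0},
  {"hand":60,"dx":0,"dy":0,"dz":-125,"wx":0,"wy":0,"wz":0},
  {"hand":60,"dx":-18,"dy":-70,"dz":-125,"wx":0,"wy":0,"wz":-0.02},
  {"hand":60,"dx":-36,"dy":-140,"dz":-125,"wx":0,"wy":0,"wz":-0.045},
  {"hand":60,"dx":-54,"dy":-210,"dz":-125,"wx":0,"wy":0,"wz":-0.045},
  {"hand":60,"dx":-72,"dy":-280,"dz":-125,"wx":0,"wy":0,"wz":-0.045},
  {"hand":60,"dx":-90,"dy":-350,"dz":-125,"wx":0,"wy":0,"wz":-0.045},
  {"hand":60,"dx":-106,"dy":-398,"dz":-125,"wx":0,"wy":0,"wz":-0.045},
  {"hand":60,"dx":-106,"dy":-398,"dz":-125,"wx":0,"wy":0,"wz":-0.045},
  {"hand":60,"dx":-106,"dy":-398,"dz":-125,"wx":0,"wy":0,"wz":-0.045},
  {"hand":60,"dx":-106,"dy":-398,"dz":-125,"wx":0,"wy":0,"wz":-0.045},
  {"hand":60,"dx":-106,"dy":-398,"dz":-125,"wx":0,"wy":0,"wz":-0.045},
  {"hand":60,"dx":-106,"dy":-398,"dz":-125,"wx":0,"wy":0,"wz":-0.045},
])

```text
clock: 43.1
tool_pos: [0.6106, -0.1326, 0.1465]
tcp_rot: [0.093, -3.14, -0.001]
ft_force: [-0.2, -0.6, 0.2]
opening: 0.06
grasp_force: 0.0
```

```bash
python3 -c "
from h import *
clev('wrist',.042);clev('top',.034,.012)
go(612,-133.4,26,183.4)"
```

```text
wrist px [316. 194.] n 2074 c [ 611.6 -133.6] wh 44.5 34.9 ang 3.4
top px [187. 220.] n 254 c [499.5 332.4] wh 43.1 37.3 ang 2.3
top px [218. 220.] n 252 c [499.4 261.3] wh 42.6 35.0 ang 1.6
 d [ -1.2  -1.7 120.8] w [ 0.0003 -0.0001  0.0015]
```

Emit:
send_rows([
  {"hand":60,"dx":-1.2,"dy":-1,"dz":45,"wx":0,"wy":0,"wz":0},
  {"hand":60,"dx":-1.2,"dy":-1,"dz":85,"wx":0,"wy":0,"wz":0},
  {"hand":60,"dx":-1.2,"dy":-1,"dz":112,"wx":0,"wy":0,"wz":0},
  {"hand":60,"dx":-1.2,"dy":-1,"dz":120.5,"wx":0,"wy":0,"wz":0},
  {"hand":60,"dx":-1.2,"dy":-1,"dz":120.5,"wx":0,"wy":0,"wz":0},
  {"hand":30,"dx":-1.2,"dy":-1,"dz":120.5,"wx":0,"wy":0,"wz":0},
  {"hand":30,"dx":-1.2,"dy":-1,"dz":120.5,"wx":0,"wy":0,"wz":0},
  {"hand":30,"dx":-1.2,"dy":-1,"dz":120.5,"wx":0,"wy":0,"wz":0},
  {"hand":30,"dx":-1.2,"dy":-1,"dz":120.5,"wx":0,"wy":0,"wz":0},
  {"hand":30,"dx":-1.2,"dy":-1,"dz":120.5,"wx":0,"wy":0,"wz":0},
  {"hand":30,"dx":-1.2,"dy":-1,"dz":95,"wx":0,"wy":0,"wz":0},
  {"hand":30,"dx":-1.2,"dy":-1,"dz":55,"wx":0,"wy":0,"wz":0},
  {"hand":30,"dx":-1.2,"dy":-1,"dz":5,"wx":0,"wy":0,"wz":0},
  {"hand":30,"dx":-1.2,"dy":-1,"dz":-10,"wx":0,"wy":0,"wz":0},
], force=50)

```text
clock: 44.6
tool_pos: [0.6146, -0.1354, 0.1639]
tcp_rot: [-0.093, 3.132, -0.006]
ft_force: [1.7, -0.2, -1.6]
opening: 0.0349
grasp_force: 50.8
```

Emit:
send_rows([
  {"hand":30,"dx":20,"dy":41,"dz":0,"wx":0,"wy":0,"wz":0.02},
  {"hand":30,"dx":40,"dy":83,"dz":0,"wx":0,"wy":0,"wz":0.045},
  {"hand":30,"dx":60,"dy":125,"dz":0,"wx":0,"wy":0,"wz":0.045},
  {"hand":30,"dx":80,"dy":166,"dz":0,"wx":0,"wy":0,"wz":0.045},
  {"hand":30,"dx":100,"dy":207,"dz":0,"wx":0,"wy":0,"wz":0.045},
  {"hand":30,"dx":120,"dy":249,"dz":0,"wx":0,"wy":0,"wz":0.045},
  {"hand":30,"dx":140,"dy":290,"dz":0,"wx":0,"wy":0,"wz":0.045},
  {"hand":30,"dx":160,"dy":332,"dz":0,"wx":0,"wy":0,"wz":0.045},
  {"hand":30,"dx":180,"dy":373,"dz":0,"wx":0,"wy":0,"wz":0.045},
  {"hand":30,"dx":194,"dy":413,"dz":0,"wx":0,"wy":0,"wz":0.045},
  {"hand":30,"dx":194,"dy":413,"dz":0,"wx":0,"wy":0,"wz":0.045},
  {"hand":30,"dx":194,"dy":413,"dz":0,"wx":0,"wy":0,"wz":0.045},
  {"hand":30,"dx":194,"dy":413,"dz":0,"wx":0,"wy":0,"wz":0.045},
  {"hand":30,"dx":194,"dy":413,"dz":0,"wx":0,"wy":0,"wz":0.045},
])

```text
clock: 46.0
tool_pos: [0.3946, 0.2656, 0.1567]
tcp_rot: [-0.02, 3.141, -0.0]
ft_force: [0.6, -0.5, -2.2]
opening: 0.0345
grasp_force: 51.1
```

```bash
python3 -c "
from h import *
held();go(394,267,22,180.8)"
```

```text
tcp [394.6 265.6 156.7] slope [0.017 0.001] top-tcp 12.9 off [-2.1  0.8] wh 45.8 35.4 ang 0.8
 d [  0.6   1.4 134.6] w [-0.0002  0.0001 -0.0016]
```

Emit:
send_rows([
  {"hand":30,"dx":0,"dy":1,"dz":45,"wx":0,"wy":0,"wz":0},
  {"hand":30,"dx":0,"dy":1,"dz":90,"wx":0,"wy":0,"wz":0},
  {"hand":30,"dx":0,"dy":1,"dz":118,"wx":0,"wy":0,"wz":0},
  {"hand":30,"dx":0,"dy":1,"dz":130,"wx":0,"wy":0,"wz":0},
  {"hand":30,"dx":0,"dy":1,"dz":134.5,"wx":0,"wy":0,"wz":0},
  {"hand":30,"dx":0,"dy":1,"dz":134.5,"wx":0,"wy":0,"wz":0},
  {"hand":30,"dx":0,"dy":1,"dz":134.5,"wx":0,"wy":0,"wz":0},
  {"hand":55,"dx":0,"dy":1,"dz":134.5,"wx":0,"wy":0,"wz":0},
  {"hand":55,"dx":0,"dy":1,"dz":134.5,"wx":0,"wy":0,"wz":0},
  {"hand":55,"dx":0,"dy":1,"dz":134.5,"wx":0,"wy":0,"wz":0},
  {"hand":55,"dx":0,"dy":1,"dz":134.5,"wx":0,"wy":0,"wz":0},
  {"hand":55,"dx":0,"dy":1,"dz":100,"wx":0,"wy":0,"wz":0},
  {"hand":55,"dx":0,"dy":1,"dz":50,"wx":0,"wy":0,"wz":0},
  {"hand":55,"dx":0,"dy":1,"dz":0,"wx":0,"wy":0,"wz":0},
  {"hand":55,"dx":-40,"dy":-40,"dz":-30,"wx":0,"wy":0,"wz":0},
  {"hand":55,"dx":-80,"dy":-80,"dz":-60,"wx":0,"wy":0,"wz":0},
  {"hand":55,"dx":-110,"dy":-140,"dz":-60,"wx":0,"wy":0,"wz":0},
  {"hand":55,"dx":-140,"dy":-190,"dz":-60,"wx":0,"wy":0,"wz":0},
  {"hand":55,"dx":-180,"dy":-240,"dz":-60,"wx":0,"wy":0,"wz":0},
  {"hand":55,"dx":-180,"dy":-290,"dz":-60,"wx":0,"wy":0,"wz":0},
])

```text
clock: 48.05
tool_pos: [0.5586, 0.0324, 0.2158]
tcp_rot: [-0.023, 3.141, -0.0]
ft_force: [0.3, -0.6, -0.1]
opening: 0.0551
grasp_force: 0.0
```

Emit:
send_rows([
  {"hand":55,"dx":0,"dy":-60,"dz":0,"wx":0,"wy":0,"wz":0},
  {"hand":55,"dx":0,"dy":-120,"dz":0,"wx":0,"wy":0,"wz":0},
  {"hand":55,"dx":0,"dy":-180,"dz":0,"wx":0,"wy":0,"wz":0},
  {"hand":55,"dx":0,"dy":-240,"dz":0,"wx":0,"wy":0,"wz":0},
  {"hand":55,"dx":0,"dy":-240,"dz":0,"wx":0,"wy":0,"wz":0},
  {"hand":55,"dx":0,"dy":-240,"dz":0,"wx":0,"wy":0,"wz":0},
])

```text
clock: 48.65
tool_pos: [0.5601, -0.2106, 0.2151]
tcp_rot: [0.014, -3.141, 0.002]
ft_force: [0.7, 0.3, 0.6]
opening: 0.055
grasp_force: 0.0
```

```bash
python3 -c "
from h import *
im=clev('top',.034,.012);handle('top')
c=r.calibration('top');_,d=r.camera('top');W=world(c,d);H=hsv(im);z=W[...,2]
og=(H[...,0]>5)&(H[...,0]<20)&(z>.06)&(z<.1)&(W[...,0]<.5)&(W[...,0]>.4)&(abs(W[...,1]-.04)<.05)
for m,ce,s in blobs(og,20): print('malhead',ce,s[4],rect(c,m,.078))
for p in [(499.5,332.4),(499.4,261.3)]:
    D=np.linalg.norm(W[...,:2]*1000-np.array(p),axis=2);print(np.nanmedian(z[D<12]),np.nanmax(z[D<15]))
cv2.imwrite('pics/t2.png',im[:,:,::-1])"
```

```text
top px [187. 220.] n 256 c [499.5 332.5] wh 43.0 37.5 ang 2.1
top px [218. 220.] n 251 c [499.5 260.1] wh 42.7 37.1 ang 1.8
top px [208. 272.] n 261 c [379.9 279.6] wh 43.5 36.8 ang 1.7
top handle px [350. 241.] c [449.4 -44. ] wh 137.5 19.9 ang 85.4
malhead [310.85714286 237.97368421] 266 (array([456.37768555,  43.6505394 ]), 38.46070098876953, 38.27070617675781, 45.08393859863281)
0.03523036379776605 0.03958051863107995
0.03495530607448442 0.0401540535918109
```

View pics/t2.png

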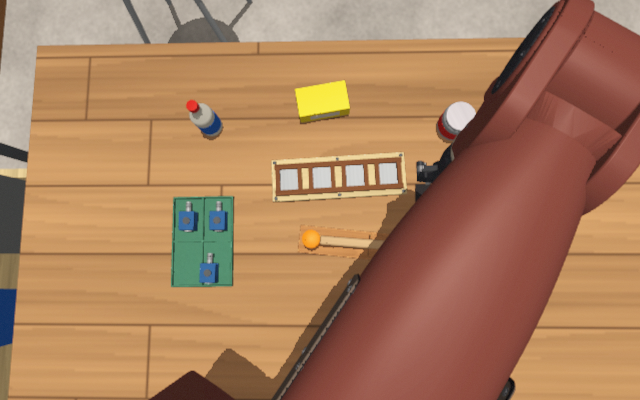

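Top view: three joints in separate tray compartments at (187,220), (218,220) and (208,272). The mallet is in its cradle with its head at (311,238), 1.6 mm off, and the bystanders are unmoved. The third joint lies about 18 mm from where I put it, so I check that it lies flat and at rest.

```bash
python3 -c "
from h import *
clev('top',.034,.012)
c=r.calibration('top');_,d=r.camera('top');W=world(c,d);z=W[...,2]
for p in [(379.9,279.6),(499.5,332.4),(499.4,260.1)]:
    D=np.abs(W[...,:2]*1000-np.array(p));P=W[(D[...,0]<19)&(D[...,1]<15)];P=P[P[:,2]>.028]
    k=np.linalg.lstsq(np.c_[P[:,:2]-np.array(p)/1000,np.ones(len(P))],P[:,2],rcond=None)[0];print(len(P),k.round(4))
c=r.calibration('side');im,d=r.camera('side');W=world(c,d);H=hsv(im)
m=(H[...,0]>60)&(H[...,0]<95)&(H[...,1]>100)
c=r.calibration('top');im,_=r.camera('top');H=hsv(im);m=(H[...,0]>60)&(H[...,0]<95)&(H[...,1]>100)
for b,ce,s in blobs(m,1000):print(rect(c,b,.012))
"
```

```text
top px [187. 220.] n 252 c [499.5 332.4] wh 43.1 37.3 ang 2.3
top px [218. 220.] n 253 c [499.5 260.1] wh 42.7 37.1 ang 1.8
top px [208. 272.] n 257 c [379.9 279.6] wh 43.5 36.8 ang 1.7
214 [-0.0306  0.038   0.0353]
212 [ 0.0094 -0.0014  0.0355]
226 [-0.0053  0.0221  0.0349]
(array([452.8135376 , 302.85552979]), 207.0885467529297, 142.5460968017578, 0.8031001687049866)
```

```bash
python3 -c "
from rig import r
print(r.close_job())"
```

```text
the job is handed in; nothing more can be done
None
```

I handed the job in at about 49 s of the 210 s; the verdict is not shown. All three joints present are pinned within about 0.5 mm of flush and flat in separate tray compartments, one having been found about 18 mm from where I set it but still about 25 mm from its compartment centre (limit 36 mm). The mallet is back in its cradle about 1.6 mm off after slipping in the grip during pinning.

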